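# Zero the bench comparator on its master and load the spacer

## Task

With the white master bar (blue grip) still home under the comparator's sprung red foot, hold the yellow zero key on the readout gently but fully down for about a second. Then slide the master out and lay it upright in the grey tray with the blue lining, and after that slide the brass spacer bar (orange grip) ramp-first between the fences and under the foot, press it firmly but gently against the end stop and leave it home there. Do not touch the foot or its stem, do not ram the stop or the key, and leave the green-gripped bar, the microscope objective, the dish, the vial and the dropper bottle where they are.

Things in the scene. Friction and masses are not known exactly. Their poses are not given: they have to be found in the camera images.
- gauge: Comparator stand, fixed to the bench: dark steel base 220 x 120 mm, its deck 28 mm above the bench. Origin at the centre of the base's underside, z up; +x is the direction in which bars are slid in. In this frame the end stop's face is at x = +50 mm and the red foot hangs on the line x = +5 mm, y = 0.
- stop: Steel end stop on the stand's deck, 60 mm wide, 20 mm high; origin in the middle of the lower edge of its face, where it meets the deck. Axes as the stand's: x points into the stop.
- foot (a joint): Height of the sprung red foot (ball of 6 mm radius on an 8 mm stem), m: 0 resting on a 16 mm bar on the deck, -0.005 when free (11 mm above the deck), at most +0.012. A spring presses it down with 2 N (free) to 3 N (on a bar). Sliding a bar under it takes about 3 to 8 N in all, ramp and friction, all the way to the stop; the stop is felt on top of that.
- master: Master bar, white ceramic, 140 x 24 x 16 mm, about 0.2 kg; origin at the centre of its underside. Nose at +x: the last 38 mm of the top slope down to 8 mm height. Blue upright grip, 16 (x) x 14 (y) mm, centred at x = -60 mm, from 16 to 56 mm above the underside; pinch it across y about 40 mm up. It starts home, within 1 mm: nose at the stop, foot on its flat top 45 mm behind the nose.
- master_nose (a point): Middle of the lower front edge of the master bar (x = +70 mm); axes as the bar's.
- spacer: Spacer bar to be loaded, brass with orange grip, lying on the bench; same shape, size, weight and frame as the master bar. It and the green-gripped bar and the tray are in any order among three places. If it is pressed down on the deck while being slid it binds and slips in the fingers: let it only just rest.
- spacer_nose (a point): Middle of the lower front edge of the spacer bar (x = +70 mm); axes as the bar's.
- other: Bystander: a dark steel bar of the same shape with green grip. Leave alone.
- tray: Grey open tray with blue lining, fixed to the bench, 180 (x) x 66 (y) mm outside, walls 4 mm thick and 12 mm high, floor 4 mm above the bench; origin at the centre of its underside. The master goes here lengthwise, either way round.
- zero (a joint): Yellow zero key on the readout, travel in m: 0 up, 0.006 fully down; needs about 5 N to go fully down, springs back.
- zero_top (a point): Centre of the top of the yellow key, 30 mm across, on the white readout box (100 x 150 mm, 34 mm high, with a flat green display beside the key).
- readout: White readout box carrying the key, 100 (x) x 150 (y) x 34 mm high, fixed to the bench; origin at the centre of its underside. The key is at y = -35 mm, the flat display at y = +35 mm.
- objective: Bystander: steel microscope objective standing on the bench, 34 mm across, 45 mm high.
- dish: Bystander: clear culture dish, 90 mm across, 16 mm high.
- vial: Bystander: clear jar with blue cap, 40 mm across, 60 mm high.
- dropper: Bystander: amber dropper bottle, 36 mm across, 85 mm high.
- channel (a point): Point on the deck midway between the entry ends of the two fences, 80 mm before the stop. The aluminium fences are 8 mm high, leave a 27 mm gap from here to the stop, and open backwards into a funnel about 38 mm wide 25 mm before this point. Axes as the stand's.
- column_top (a point): Top of the stand's round column, 32 mm thick, 213 mm above the bench, 40 mm behind the stop's face. Its arm carries a white head 42 x 46 mm (140 to 200 mm above the bench) straight above the foot, with a 16 mm sleeve going down to 110 mm.
Things that resemble listed ones, but are neither listed nor needed, are in the scene too. Of the things like the tray, leave any that is pink, purple or turquoise; of the rest the larger one is meant.

How it is judged:
On the way, in this order (a step that is already met when the one before it is completed fails the run):
1. the zero key is held fully down (over 4 mm) for 0.7 s while the master is home (nose within 2 mm of the stop) (value of joint zero above 0.004 m and x of master_nose in the frame of stop above -0.002 m and value of joint foot above -0.0015 m), for 0.7 s.
2. the master lies upright in the tray, let go (x of master in the frame of tray between -0.02 and 0.02 m and y of master in the frame of tray between -0.02 and 0.02 m and z of master in the frame of tray below 0.008 m and angle between master's own z axis and vertical below 0.06 rad and contact force between the fingers and master below 0.1 N), for 0.2 s.
3. the spacer is pressed against the stop with over 2 N (contact force between spacer and stop above 2 N and x of spacer_nose in the frame of stop above -0.002 m and value of joint foot above -0.0015 m), for 0.1 s.
At the end, for the whole second after the job is handed in: The spacer lies flat on the deck between the fences, nose within 2 mm of the stop, straight within 0.06 rad and not lifted over 2 mm, with the foot resting on it (reading within 1.5 mm of 0); the master lies upright on the floor of the tray, within 20 mm of its middle; the key is up; all at rest (x of spacer_nose in the frame of stop above -0.002 m and y of spacer_nose in the frame of stop between -0.004 and 0.004 m and z of spacer_nose in the frame of stop below 0.002 m and angle between the x axis of spacer and the x axis of gauge, either way round below 0.06 rad and angle between spacer's own z axis and vertical below 0.04 rad and value of joint foot between -0.0015 and 0.0015 m and x of master in the frame of tray between -0.02 and 0.02 m and y of master in the frame of tray between -0.02 and 0.02 m and z of master in the frame of tray below 0.008 m and angle between master's own z axis and vertical below 0.06 rad and value of joint zero below 0.0015 m and linear speed of each of spacer, master below 0.01 m/s); the robot touches nothing.
It fails at once if the foot or its stem is touched by the robot (over 2 N) (contact force between any of the fingers, the arm and foot above 2 N).
It fails at once if the stop is rammed (over 25 N on it) (contact force between anything else and stop above 25 N).
It fails at once if the zero key is pressed with over 25 N (contact force between anything else and zero above 25 N).
It fails at once if a bystander is moved more than 20 mm (distance of any of other, objective, dish, vial, dropper from where it was at the start of the episode above 0.02 m).
It also fails if it takes over 69 s, if anything falls off the work surface, if the arm or the gripper's body presses on something with over 40 N, if the wrist force passes 120 N, or if a joint passes its speed limit or range.

## Robot

A 7-joint arm with a two-finger parallel gripper is mounted at the origin on the work surface. World frame = base frame: x ahead of the robot, y to its left, z up, the work surface at z = 0. Lengths are in m, angles in rad, forces in N, time in s.
With the tool pointing down it reaches from about 0.4 to 0.85 m from the base axis. Payload 4.5 kg.
Tool frame: the origin (TCP) lies on the centre line of the jaws, within the pads' length; the fingertips stand 14 mm ahead of it and the grasp point (between the pads) lies 5 mm behind it (arm.tip_extent is the distance from the TCP to the fingertips, in m); x points along the fingers, z is the direction in which the jaws open and shut, and the axes are right-handed (so a half turn about x gives the same grasp; the last joint's range is limited). The gripper opens to 88 mm and grips with 3 to 60 N. Pads are 18 mm wide; open, the fingers measure 123 mm over their backs; the gripper's body (75 mm by 187 mm) begins 45 mm behind the grasp point.
Start: joints at [1.329, 0.689, -0.195, 1.565, 0.157, 0.902, -0.215], TCP at [0.17, -0.601, 0.253] pointing down, gripper open.
Joint ranges: [-3.01, 3.01], [-0.46, 2.08], [-1.47, 1.51], [0.13, 2.56], [-1, 4.14], [0.04, 2.09], [-2.66, 2.66]. Speed limits (rad/s): [2.57, 2.57, 3.14, 3.14, 3.14, 3.14, 3.14].

## Interface

Orientations are given as a unit quaternion [x, y, z, w].
In Python, from cell import read_state, viewer, ticket, arm gives the robot as it stands.
- The arm moves only by the tool drive_tool, never from a script. Its argument "series" is a list of rows, each a list of 5 numbers: the closure, from 0 (fully open) to 1 (shut), then the shift along the tool's x, y, z in m, then the turn about the tool's x in rad. A call has 1 to 8 rows; each row shifts and turns the pose as measured when the row begins, along the tool's axes as they then stand; what a row does not reach is not made up. A row lasts 1/8 s, in which the tool goes at most 62.5 mm and 10.7 degrees, less where a joint would pass 70% of its speed; a pose out of reach is approached as far as the arm can. A call with a gripper value outside its range is refused whole. The fingers move at their own pace and stop on an object; "squeeze" is the grip in N (left out, the last holds). Time passes only in rows, so rows that do not move let the fingers close. It gives the time, the measured TCP pose, the force and the opening at its end, in the units of the state.
- read_state(): the state, without advancing time (a new reading comes with each control period).
- viewer.grab_frame(name): name is "scene" or "top"; returns (picture, depth): 420x560x3 uint8, red, green, blue; 420x560 float32, m along the optical axis (not along the pixel's ray), 0 where there is no reading.
- viewer.camera_model(name): a dict with "fx", "fy", "cx", "cy" (pixels), "pose" (4x4, takes a point from camera to world coordinates). Camera axes: x right, y down, z forward; pixel columns grow to the right and rows downward; lengths in m; the calibration is good to about 2 mm. A picture is of the moment at which its call begins. camera_model takes no time and is no camera call.
- ticket.finish_job(): hands the job in, once; it reports no verdict.
The state is a dict: "t": time; "joint_pos": joint angles; "qd": joint speeds; "tau": joint torques, N m; "tcp_pos": TCP position; "eef_rot": TCP orientation; "contact_force": force on the tool from outside, world axes, zero at the start; "torque": the same for the moment, N m; "finger_gap": opening from 0.0 (shut) to 1.0 (fully open).
Only numpy, scipy, OpenCV 4.12 (cv2) and the standard library are available. Lean on these libraries where they do the work, as an engineer would, in place of code of your own. Each camera call takes 0.05 s, during which the arm holds its last target.

## Working session

There is one attempt and no reset: what is moved stays moved. The work goes in short steps, Python scripts to look and compute and a tool call to move; the robot and the scene stay as the last step left them, time stands still between calls to the robot, and variables do not carry over. Pictures are saved under pics/ and viewed, and the job is handed in when it is done.

Besides the shell and the picture viewer there is one more tool, called as name(argument=value, ...), one argument or row to a line, values as JSON. drive_tool: Moves the arm, as the interface text tells. Its arguments: {"type":"object","properties":{"series":{"type":"array"},"squeeze":{"type":"number"}},"required":["series"]}

```bash
ls; mkdir -p pics; python3 - <<'E'
from cell import read_state, viewer, ticket, arm
import cv2, numpy as np
s=read_state(); print(s); print([a for a in dir(arm) if a[0]!='_'])
for n in ("scene","top"):
    im,d=viewer.grab_frame(n); m=viewer.camera_model(n)
    np.savez(f"pics/{n}0.npz",im=im,d=d); cv2.imwrite(f"pics/{n}0.png",im[:,:,::-1]); print(n,{k:np.round(v,4).tolist() for k,v in m.items()})
E
```

```text
pics
{'t': 0.0, 'joint_pos': array([ 1.32881248,  0.6900122 , -0.19453629,  1.56636217,  0.15735105,
        0.90248114, -0.21508534]), 'qd': array([ 0.00065794,  0.0005598 , -0.00014418, -0.00121446,  0.00020507,
        0.00094084, -0.00094217]), 'tau': array([-1.00458747e-03, -5.27562439e+01, -1.26698121e+00, -1.53428024e+01,
       -5.26273577e-02,  6.56740231e-03,  1.36964923e-04]), 'tcp_pos': array([ 0.16997554, -0.60080525,  0.25188814]), 'eef_rot': array([ 0.4268358 ,  0.56457052, -0.42613174,  0.56345637]), 'contact_force': array([-0.37655529, -0.9436919 , -0.38231887]), 'torque': array([ 0.02269787, -0.04294807,  0.04586102]), 'finger_gap': 0.9958223447836794}
['PlanningError', 'tip_extent']
scene {'fx': 437.4076, 'fy': 437.4076, 'cx': 277.1655, 'cy': 202.4936, 'pose': [[0.0461, 0.5956, -0.8019, 1.4276], [0.9988, -0.0142, 0.0469, -0.0117], [0.0166, -0.8031, -0.5956, 0.8117], [0.0, 0.0, 0.0, 1.0]]}
top {'fx': 523.7533, 'fy': 523.7533, 'cx': 274.2407, 'cy': 209.3096, 'pose': [[0.0258, -0.9916, 0.1265, 0.3513], [-0.9997, -0.0258, 0.0016, 0.0683], [0.0016, -0.1265, -0.992, 1.5896], [0.0, 0.0, 0.0, 1.0]]}
```

View pics/scene0.png

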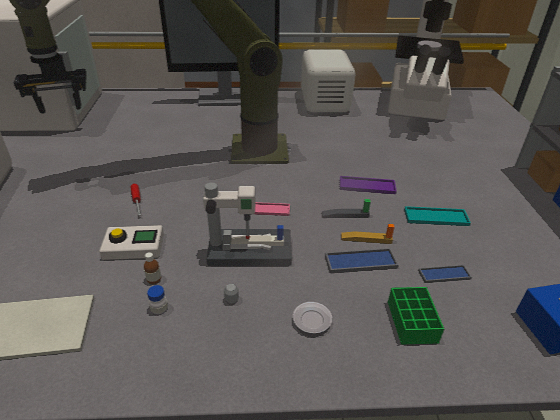

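View pics/top0.png

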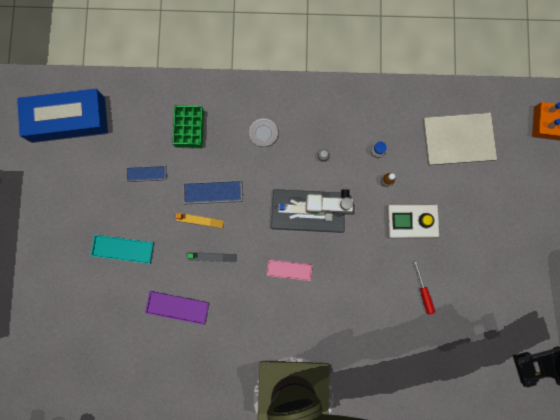

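The scene view shows the stand at about (250,235), the readout at (132,241), the spacer (orange) at (370,236) and the large blue-lined tray at (361,261). In the top view the stand is at (308,210), the key at (427,220), the tray at (212,191), the spacer at (200,220) with its grip at the left end, and the green bar at (211,257). Next I'll measure with masks.

```bash
cat > h.py <<'E'
import numpy as np, cv2
from cell import read_state, viewer
def ray(m,u,v):
    d=np.array([(u-m['cx'])/m['fx'],(v-m['cy'])/m['fy'],1.]); P=np.array(m['pose']); return P[:3,3],P[:3,:3]@d
def onplane(m,uv,z):
    o,d=ray(m,*uv); return o+d*(z-o[2])/d[2]
def two(m1,uv1,m2,uv2):
    o1,d1=ray(m1,*uv1);o2,d2=ray(m2,*uv2);d1/=np.linalg.norm(d1);d2/=np.linalg.norm(d2)
    A=np.array([[d1@d1,-d1@d2],[d1@d2,-d2@d2]]);b=np.array([(o2-o1)@d1,(o2-o1)@d2]);s=np.linalg.solve(A,b)
    p=o1+s[0]*d1;q=o2+s[1]*d2;return (p+q)/2,np.linalg.norm(p-q)
def blobs(im,lo,hi,roi=None,minA=15):
    h=cv2.cvtColor(im,cv2.COLOR_RGB2HSV);mk=cv2.inRange(h,np.array(lo),np.array(hi))
    if roi: 
        z=np.zeros_like(mk);x0,y0,x1,y1=roi;z[y0:y1,x0:x1]=mk[y0:y1,x0:x1];mk=z
    n,l,st,c=cv2.connectedComponentsWithStats(mk)
    return [(st[i,4],np.round(c[i],2).tolist(),cv2.minAreaRect(np.argwhere(l==i)[:,::-1].astype(np.float32)),(l==i)) for i in range(1,n) if st[i,4]>=minA]
E
python3 - <<'E'
from h import *
for n in("top","scene"):
    z=np.load(f'pics/{n}0.npz');im=z['im'];d=z['d'];m=viewer.camera_model(n);P=np.array(m['pose'])
    print(n)
    R={'top':{'yellow':(410,205,445,235),'orange':(165,200,235,235),'tray':(175,175,250,208),'green':(175,240,245,270),'bluegrip':(270,190,300,225),'disp':(390,205,415,235)},
       'scene':{'yellow':(100,222,130,250),'orange':(335,215,400,250),'tray':(320,245,402,278),'green':(315,195,380,222),'bluegrip':(265,220,290,245),'disp':(130,225,165,250)}}[n]
    C={'yellow':((22,120,100),(35,255,255)),'orange':((8,120,80),(22,255,255)),'tray':((105,80,40),(125,255,255)),'green':((45,100,40),(80,255,255)),'bluegrip':((105,80,40),(125,255,255)),'disp':((45,60,20),(85,255,255))}
    for k in R:
        for b in blobs(im,*C[k],roi=R[k]):
            v,u=np.argwhere(b[3]).T;zz=d[v,u];pc=np.stack([(u-m['cx'])/m['fx']*zz,(v-m['cy'])/m['fy']*zz,zz]);w=P[:3,:3]@pc+P[:3,3:];
            print(k,b[0],b[1],[np.round(q,1).tolist() if not np.isscalar(q) else round(q,1) for q in b[2]],'z',np.round(np.percentile(w[2],[5,50,95]),3),'ctr',np.round(np.median(w,1),4))
z=np.load('pics/top0.npz');cv2.imwrite('pics/topz.png',cv2.resize(z['im'][170:275,165:365,::-1],None,fx=4,fy=4,interpolation=cv2.INTER_CUBIC))
z=np.load('pics/scene0.npz');cv2.imwrite('pics/scenez.png',cv2.resize(z['im'][170:290,200:400,::-1],None,fx=4,fy=4,interpolation=cv2.INTER_CUBIC))
E
```

```text
top
yellow 87 [427.24, 219.55] [[427.0, 219.5], [9.0, 10.0], 90.0] z [0.048 0.054 0.059] ctr [ 0.5277 -0.3806  0.054 ]
orange 387 [199.02, 220.01] [[198.7, 220.0], [48.5, 8.1], 9.5] z [0.006 0.015 0.054] ctr [0.5135 0.2967 0.0152]
tray 990 [212.07, 191.48] [[212.2, 191.4], [17.9, 55.1], 87.3] z [-0.002  0.005  0.011] ctr [0.6034 0.262  0.0049]
green 39 [190.62, 255.44] [[190.5, 255.5], [5.0, 7.0], 90.0] z [0.005 0.051 0.06 ] ctr [0.406  0.3133 0.0514]
bluegrip 32 [281.66, 206.47] [[281.5, 206.5], [5.0, 5.0], 90.0] z [0.061 0.083 0.089] ctr [0.5531 0.0486 0.0833]
disp 230 [401.99, 220.33] [[402.0, 220.5], [13.0, 16.0], 90.0] z [0.031 0.036 0.042] ctr [ 0.5268 -0.3111  0.0361]
scene
yellow 66 [116.33, 231.56] [[116.3, 231.6], [6.7, 10.7], 63.4] z [0.052 0.056 0.058] ctr [ 0.5288 -0.3827  0.0559]
orange 360 [370.66, 233.95] [[367.0, 231.5], [15.0, 52.0], 90.0] z [0.01  0.017 0.054] ctr [0.5167 0.3081 0.0166]
tray 840 [360.43, 259.31] [[360.9, 259.3], [13.4, 65.4], 85.8] z [0.003 0.005 0.008] ctr [0.5993 0.2597 0.0051]
green 63 [366.29, 204.92] [[366.3, 204.9], [5.3, 12.9], 14.0] z [0.022 0.041 0.057] ctr [0.4095 0.3115 0.0406]
bluegrip 76 [279.75, 231.24] [[280.0, 232.0], [14.0, 6.0], 90.0] z [0.034 0.072 0.086] ctr [0.5579 0.0479 0.0718]
disp 171 [144.27, 235.53] [[144.5, 235.5], [9.0, 19.0], 90.0] z [0.035 0.037 0.039] ctr [ 0.525  -0.3128  0.0371]
```

View pics/topz.png

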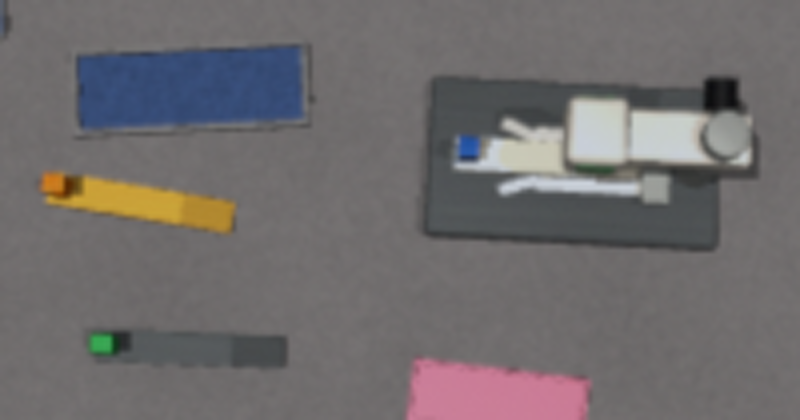

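View pics/scenez.png

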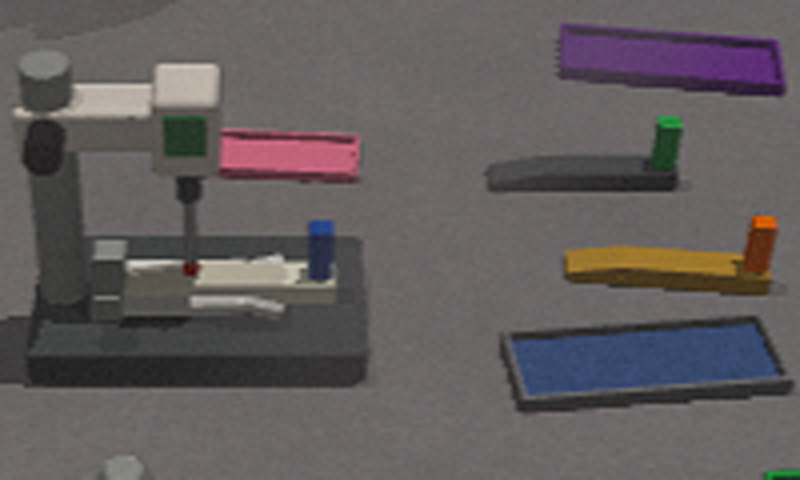

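```bash
cat >> h.py <<'E'
from scipy.spatial.transform import Rotation as Ro
def linefit(im,roi,horizontal=True,sgn=0,gray=None):
    """subpixel strongest gradient per column (or row) then robust fitLine"""
    x0,y0,x1,y1=roi
    g=cv2.GaussianBlur(cv2.cvtColor(im,cv2.COLOR_RGB2GRAY).astype(np.float32),(0,0),0.8)[y0:y1,x0:x1]
    if not horizontal:g=g.T
    dg=np.gradient(g,axis=0);dg=dg*sgn if sgn else abs(dg)
    p=[]
    for c in range(dg.shape[1]):
        k=int(np.argmax(dg[:,c]))
        if 0<k<dg.shape[0]-1:
            a,b,e=dg[k-1:k+2,c];q=k+0.5*(a-e)/(a-2*b+e+1e-9);p.append((c,q))
    p=np.array(p,np.float32);vx,vy,cx,cy=cv2.fitLine(p,cv2.DIST_HUBER,0,.01,.01).ravel()
    f=lambda c:cy+(c-cx)*vy/vx
    res=np.median(abs(p[:,1]-f(p[:,0])))
    e=[(0,f(0)),(dg.shape[1]-1,f(dg.shape[1]-1))]
    e=[(x0+a,y0+b) for a,b in e] if horizontal else [(x0+b,y0+a) for a,b in e]
    return e,res
E
python3 - <<'E'
from h import *
s=read_state();R=Ro.from_quat(s['eef_rot']).as_matrix();print(np.round(R,4))
im=np.load('pics/top0.npz')['im'];m=viewer.camera_model('top')
def yaw(e,z):
    a,b=onplane(m,e[0],z),onplane(m,e[1],z);v=b-a;return np.round(a,4),np.round(b,4),round(float(np.degrees(np.arctan2(v[1],v[0]))),2)
for nm,roi,sg,z in [('deck far',(278,183,335,196),-1,.028),('base near',(278,223,338,238),1,0.0)]:
    e,r=linefit(im,roi,True,sg);print(nm,np.round(e,2).tolist(),round(float(r),2),yaw(e,z))
for nm,roi,sg,z in [('deck entry',(266,195,278,226),-1,.028),]:
    e,r=linefit(im,roi,False,sg);print(nm,np.round(e,2).tolist(),round(float(r),2),yaw(e,z))
for nm,roi,sg,z in [('box far',(396,198,430,212),1,.034),('box near',(396,230,430,245),-1,.0)]:
    e,r=linefit(im,roi,True,sg);print(nm,np.round(e,2).tolist(),round(float(r),2),yaw(e,z))
# spacer minarea (brass+grip)
h=cv2.cvtColor(im,cv2.COLOR_RGB2HSV)
for y in range(208,228): print(y,' '.join('%3d/%3d'%(h[y,x,0],h[y,x,2]) for x in range(172,186)))
E
```

```text
[[-6.000e-04  9.622e-01  2.724e-01]
 [ 1.500e-03  2.724e-01 -9.622e-01]
 [-1.000e+00 -1.000e-04 -1.600e-03]]
deck far [[278.0, 188.47], [334.0, 191.4]] 0.15 (array([0.6142, 0.0611, 0.028 ]), array([ 0.6097, -0.1081,  0.028 ]), -91.54)
base near [[278.0, 229.5], [337.0, 232.48]] 0.04 (array([0.4924, 0.0579, 0.    ]), array([ 0.488 , -0.1218,  0.    ]), -91.42)
deck entry [[271.42, 195.0], [269.36, 225.0]] 0.08 (array([0.5937, 0.0805, 0.028 ]), array([0.5027, 0.0842, 0.028 ]), 177.64)
box far [[396.0, 204.66], [429.0, 204.65]] 0.02 (array([ 0.5733, -0.2938,  0.034 ]), array([ 0.5758, -0.3928,  0.034 ]), -88.5)
box near [[396.0, 236.87], [429.0, 236.3]] 0.02 (array([ 0.4792, -0.3014,  0.    ]), array([ 0.4836, -0.4017,  0.    ]), -87.53)
208   0/114   0/114   0/113   0/112   0/111 170/111   0/112 173/111   0/111 170/113   0/115   8/115   0/113   0/113
209   0/113   0/114  10/112   0/111   0/111   0/111   0/110   8/110   0/111   0/112   0/112 170/113   8/116   8/117
210   0/112   0/114   0/113   0/113   0/113 173/112 173/109   0/109   0/111   0/112 173/112   8/115   0/116   0/116
211 173
[... 1264 characters left out ...]
/183
222 170/113   0/112 170/112   0/112   0/112   6/112   9/114   9/115  12/118  16/119  17/115  18/116  18/114  19/122
223   0/113   0/112 173/113 170/112   0/112   0/113   0/115  10/116   0/116   8/116   8/115   8/112  12/111  10/112
224   0/112   0/114   0/114   0/112   0/111 173/113   0/116   0/116   8/116   0/115   0/114   0/115   0/114 173/113
225   0/111   8/115 173/115 170/113   0/113   0/113 173/114   0/115 173/113  10/110   0/111   0/112   0/113  10/112
226   0/111   0/113 173/114   0/114   0/114   0/114   0/114   0/113   0/113  10/110   0/111   0/112   0/113 173/114
227   0/113 173/113 173/112   0/111   0/114   0/115   0/115   0/116   0/114 173/112   0/113   0/114   8/114 173/114
```

```bash
python3 - <<'E'
from h import *
T=np.load('pics/top0.npz')['im'];S=np.load('pics/scene0.npz')['im'];mt=viewer.camera_model('top');ms=viewer.camera_model('scene')
r4=lambda a:np.round(a,4)
# grip tops, top view: bright top face
def wc(im,roi,f):
    x0,y0,x1,y1=roi;w=f(im[y0:y1,x0:x1].astype(float));w=np.clip(w,0,None);v,u=np.mgrid[y0:y1,x0:x1];return (u*w).sum()/w.sum(),(v*w).sum()/w.sum()
h=cv2.cvtColor(T,cv2.COLOR_RGB2HSV)
for y in range(200,214): print(y,' '.join('%3d/%3d/%3d'%tuple(h[y,x]) for x in range(275,292)))
print('spacer grip', r4(onplane(mt,(177.9,215.2),.056)))
for nm,roi,sg,z in [('spacer far/top edge',(188,208,210,222),1,.016),('spacer near',(180,216,212,230),-1,.0)]:
    e,r=linefit(T,roi,True,sg);a,b=onplane(mt,e[0],z),onplane(mt,e[1],z);v=b-a;print(nm,np.round(e,1).tolist(),round(float(r),2),r4(a),r4(b),np.degrees(np.arctan2(v[1],v[0])))
for nm,im,m,c in [('top',T,mt,(212.2,191.4)),('scene',S,ms,(360.9,259.3))]: print('tray',nm,r4(onplane(m,c,.004)))
for nm,roi,sg in [('tray far',(190,178,236,188),0),('tray near',(190,196,236,206),0)]:
    e,r=linefit(T,roi,True,sg);a,b=onplane(mt,e[0],.012),onplane(mt,e[1],.012);v=b-a;print(nm,np.round(e,1).tolist(),round(float(r),2),r4(a),r4(b),np.degrees(np.arctan2(v[1],v[0])))
for im,m,c in [(T,mt,(427.24,219.55)),(S,ms,(116.33,231.56))]: print('key',r4(onplane(m,c,.046)),r4(onplane(m,c,.054)))
print('key2',two(mt,(427.24,219.55),ms,(116.33,231.56)))
E
```

```text
200 100/ 19/ 82  96/ 16/ 82 105/ 13/ 81  98/ 13/ 81 102/ 16/ 82 105/ 19/ 82 100/ 19/ 81  98/ 13/ 81  96/ 16/ 80  98/ 13/ 80  98/ 13/ 80  96/ 16/ 81 102/ 16/ 81 105/ 13/ 78 105/ 13/ 78  60/  2/116  30/  6/167
201  96/ 16/ 81 102/ 16/ 81  96/ 16/ 81  96/ 16/ 81 102/ 16/ 82 108/ 16/ 82 103/ 22/ 83 102/ 16/ 82 102/ 16/ 82 100/ 19/ 82 100/ 19/ 82 105/ 18/ 83 102/ 16/ 82 102/ 16/ 79 105/  6/ 85  30/  4/128  25/  9/176
202  98/ 13/ 81  96/ 16/ 82  96/ 16/ 81 103/ 22/ 83 103/ 21/ 84 103/ 21/ 84 103/ 22/ 83 107/ 22/ 83 105/ 18/ 83 105/ 18/ 83 100/ 18/ 84  96/ 15/ 83 100/ 18/ 83 102/ 16/ 80  90/  6/ 82  30/  2/104  30/  6/132
203 102/ 15/ 83 102/ 15/ 83  96/ 16/ 82 105/ 18/ 87 110/ 38/100 111/ 71/101 110/ 78/101 111/ 68/ 97 110/ 55/ 93 108/ 42/ 92 105/ 16/ 93  96/ 14/ 93 103/ 19/ 95 105/ 16/ 94  96/ 15/ 86 105/ 12/ 82 105/  6/ 85
204  96/ 16/ 81 102/ 16/ 81 105/ 19/ 82 106/ 28/100 111/ 60/135 110/153/140 109/174/141 109/168/132 109/146/124 110/100/120 105/ 18/112  90/  4/115 100/  6/125 103/ 16/143 101/ 15/138  90/  6/125  35/ 13/122
205 102/ 17/ 74  96/ 17/ 73 102/ 17/ 77 103/ 22/104 110/ 59/
[... 1875 characters left out ...]
 214.0], [209.0, 217.7]] 0.13 [0.5309 0.3313 0.016 ] [0.5213 0.2673 0.016 ] -98.55524116288136
spacer near [[180.0, 220.7], [211.0, 225.4]] 0.08 [0.5116 0.3574 0.    ] [0.4995 0.2623 0.    ] -97.22684427409774
tray top [0.6039 0.2624 0.004 ]
tray scene [0.5977 0.2622 0.004 ]
tray far [[190.0, 182.8], [235.0, 180.8]] 0.06 [0.6275 0.3303 0.012 ] [0.6374 0.1931 0.012 ] -85.87585866838185
tray near [[190.0, 201.1], [235.0, 199.0]] 0.04 [0.5711 0.3277 0.012 ] [0.581  0.1911 0.012 ] -85.8502533396518
key [ 0.5294 -0.3835  0.046 ] [ 0.5285 -0.3811  0.054 ]
key [ 0.5165 -0.3874  0.046 ] [ 0.5261 -0.3834  0.054 ]
key2 (array([ 0.52840518, -0.38154941,  0.05580746]), np.float64(0.0018275968298090165))
```

drive_tool(
  series=[
    [1,0,0.057,-0.016,0],
    [1,0,0.057,-0.016,0],
    [1,0,0.057,-0.016,0],
    [1,0,0.057,-0.016,0],
    [1,0.02,0.057,-0.016,0],
    [1,0.03,0.05,-0.014,0],
  ],
  squeeze=10,
)

```text
t: 0.85
tcp_pos: [0.4688, -0.4214, 0.2001]
eef_rot: [0.429, 0.561, -0.431, 0.561]
contact_force: [-0.3, -0.4, -1.0]
finger_gap: 0.342
```

```bash
cat >> h.py <<'E'
def togo(p,ang=None):
    """remaining shift in tool axes; ang = desired world angle (deg) of tool z mod 180; dir stays"""
    s=read_state();R=Ro.from_quat(s['eef_rot']).as_matrix();d=R.T@(np.array(p)-s['tcp_pos'])
    a=np.degrees(np.arctan2(R[1,2],R[0,2]))
    t=None if ang is None else -np.radians((ang-a+90)%180-90)
    print('t',round(s['t'],2),'tcp',np.round(s['tcp_pos'],4),'zang',round(a,2),'tilt',np.round(R[:2,0],4),'F',np.round(s['contact_force'],1),'gap',round(s['finger_gap'],3))
    print('togo tool',np.round(d,4),'turn',t,'tool y',np.round(R[:2,1],4),'q7',round(s['joint_pos'][6],2))
E
python3 -c "
from h import *
togo((.5275,-.382,.09))"
```

```text
t 0.85 tcp [ 0.4688 -0.4214  0.2001] zang -74.98 tilt [-0.002  -0.0018] F [-0.3 -0.4 -1. ] gap 0.342
togo tool [ 0.1099  0.0671 -0.023 ] turn None tool y [0.9658 0.2591] q7 -0.78
```

drive_tool(
  series=[
    [1,0.03,0.04,-0.013,0],
    [1,0.03,0.02,-0.007,0],
    [1,0.03,0.005,-0.002,0],
    [1,0.014,0,0,0],
  ],
)

```text
t: 1.35
tcp_pos: [0.5322, -0.3748, 0.09]
eef_rot: [0.428, 0.565, -0.427, 0.562]
contact_force: [0.5, -0.8, 1.4]
finger_gap: 0.01
```

```bash
python3 -c "
from h import *
togo((.5275,-.382,.09))"
```

```text
t 1.35 tcp [ 0.5322 -0.3748  0.09  ] zang -74.39 tilt [-0.0018  0.0036] F [ 0.5 -0.8  1.4] gap 0.01
togo tool [-0.0001 -0.0064  0.0057] turn None tool y [0.9631 0.2691] q7 -0.89
```

drive_tool(
  series=[
    [1,0.01,-0.006,0.006,0],
    [1,0.006,0,0,0],
    [1,0.0,0,0,0],
  ],
)

```text
t: 1.72
tcp_pos: [0.5261, -0.3849, 0.0735]
eef_rot: [0.428, 0.564, -0.428, 0.561]
contact_force: [-0.0, -0.5, 0.9]
finger_gap: 0.006
```

```bash
python3 - <<'E'
from h import *
togo((.5275,-.382,.069))
for n in("top","scene"):
    im,d=viewer.grab_frame(n);cv2.imwrite(f'pics/{n}1.png',cv2.resize(im[150:290,40:240,::-1] if n=='scene' else im[160:280,350:500,::-1],None,fx=4,fy=4,interpolation=cv2.INTER_CUBIC))
E
```

```text
t 1.73 tcp [ 0.5261 -0.3849  0.0735] zang -74.57 tilt [-0.0027  0.0022] F [-0.  -0.5  0.9] gap 0.006
togo tool [ 0.0046  0.0021 -0.0024] turn None tool y [0.9639 0.2661] q7 -0.88
```

View pics/scene1.png

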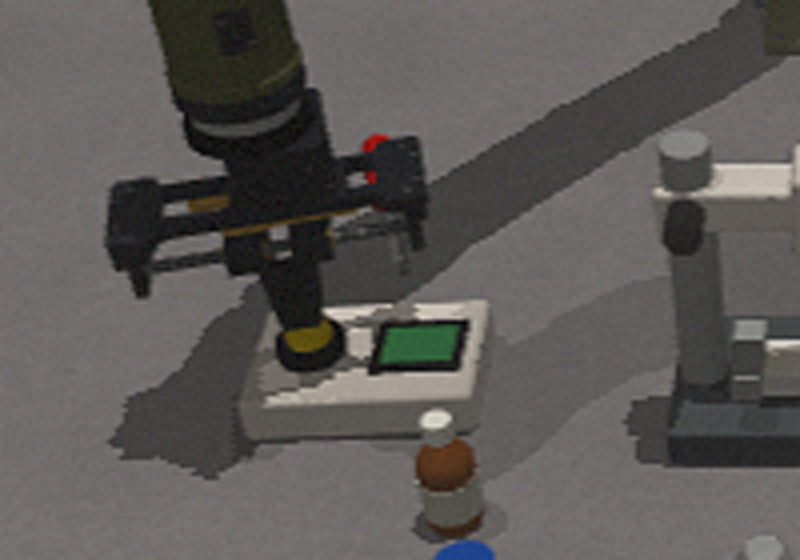

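The closed fingers are right above the yellow key, at about (305,330) in the crop. I'll step down slowly.

drive_tool(
  series=[
    [1,0.003,0,0,0],
    [1,0.002,0,0,0],
  ],
)

```text
t: 2.08
tcp_pos: [0.5269, -0.3856, 0.0702]
eef_rot: [0.428, 0.563, -0.428, 0.562]
contact_force: [-1.4, 0.7, 2.5]
finger_gap: 0.006
```

drive_tool(
  series=[
    [1,0.002,0,0,0],
  ],
)

```text
t: 2.2
tcp_pos: [0.5269, -0.3856, 0.0684]
eef_rot: [0.428, 0.563, -0.428, 0.563]
contact_force: [-0.6, -0.7, 2.5]
finger_gap: 0.002
```

drive_tool(
  series=[
    [1,0.002,0,0,0],
  ],
)

```text
t: 2.33
tcp_pos: [0.5269, -0.3856, 0.0666]
eef_rot: [0.428, 0.563, -0.428, 0.563]
contact_force: [-1.2, 0.9, 3.3]
finger_gap: 0.005
```

drive_tool(
  series=[
    [1,0.002,0,0,0],
  ],
)

```text
t: 2.45
tcp_pos: [0.527, -0.3856, 0.0648]
eef_rot: [0.428, 0.563, -0.428, 0.563]
contact_force: [-2.2, 0.9, 5.3]
finger_gap: 0.005
```

drive_tool(
  series=[
    [1,0.002,0,0,0],
  ],
)

```text
t: 2.58
tcp_pos: [0.527, -0.3857, 0.0642]
eef_rot: [0.428, 0.563, -0.429, 0.563]
contact_force: [-5.5, 3.3, 23.2]
finger_gap: 0.003
```

drive_tool(
  series=[
    [1,0.0,0,0,0],
  ],
)

```text
t: 2.7
tcp_pos: [0.527, -0.3856, 0.0649]
eef_rot: [0.428, 0.563, -0.429, 0.563]
contact_force: [-0.9, 1.4, 4.8]
finger_gap: 0.004
```

drive_tool(
  series=[
    [1,0.0002,0,0,0],
  ],
)

```text
t: 2.82
tcp_pos: [0.527, -0.3856, 0.065]
eef_rot: [0.428, 0.563, -0.429, 0.563]
contact_force: [-1.4, 1.2, 4.0]
finger_gap: 0.004
```

drive_tool(
  series=[
    [1,0.0003,0,0,0],
    [1,0.0003,0,0,0],
    [1,0.0003,0,0,0],
  ],
)

```text
t: 3.2
tcp_pos: [0.527, -0.3856, 0.0645]
eef_rot: [0.428, 0.563, -0.429, 0.563]
contact_force: [-2.8, 0.6, 9.0]
finger_gap: 0.008
```

drive_tool(
  series=[
    [1,0.0003,0,0,0],
    [1,0.0003,0,0,0],
    [1,0.0003,0,0,0],
    [1,0.0003,0,0,0],
  ],
)

```text
t: 3.7
tcp_pos: [0.527, -0.3856, 0.0645]
eef_rot: [0.428, 0.563, -0.429, 0.563]
contact_force: [-2.3, 2.4, 7.2]
finger_gap: 0.009
```

```bash
python3 - <<'E'
from h import *
togo((.5275,-.382,.065))
im,d=viewer.grab_frame('scene');cv2.imwrite('pics/scene2.png',cv2.resize(im[180:270,60:200,::-1],None,fx=5,fy=5,interpolation=cv2.INTER_CUBIC))
E
```

```text
t 3.7 tcp [ 0.527  -0.3856  0.0645] zang -74.58 tilt [-0.0004 -0.0007] F [-2.3  2.4  7.2] gap 0.009
togo tool [-0.0005  0.0014 -0.0034] turn None tool y [0.964  0.2659] q7 -0.88
```

View pics/scene2.png

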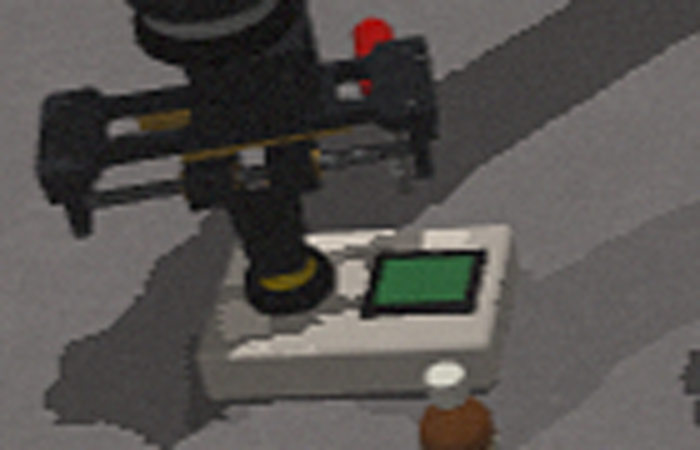

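drive_tool(
  series=[
    [1,0.0003,0,0,0],
    [1,0.0003,0,0,0],
    [1,-0.02,0,0,0],
    [1,-0.05,0,0,-0.18],
    [0.6,-0.06,0,0,-0.18],
    [0.6,-0.06,0,0,-0.18],
    [0.6,-0.04,0,0,-0.18],
    [0.6,0,0,0,-0.18],
  ],
)

```text
t: 4.75
tcp_pos: [0.5287, -0.3853, 0.3052]
eef_rot: [0.13, 0.694, -0.132, 0.696]
contact_force: [-0.8, 0.3, -1.3]
finger_gap: 0.398
```

```bash
python3 - <<'E'
from h import *
togo((.553,.049,.27),-1.5)
m=viewer.camera_model('top');print(onplane(m,(281.9,206.3),.084))
E
```

```text
t 4.75 tcp [ 0.5287 -0.3853  0.3052] zang -21.33 tilt [ 0.0031 -0.004 ] F [-0.8  0.3 -1.3] gap 0.398
togo tool [ 0.0335  0.4135 -0.1355] turn -0.3461181048404686 tool y [0.3638 0.9315] q7 -0.08
[0.55270425 0.04878731 0.084     ]
```

drive_tool(
  series=[
    [0.55,0,0.05,-0.017,-0.17],
    [0.55,0,0.055,-0.01,-0.17],
    [0.55,0,0.06,0,0],
    [0.55,0,0.06,0,0],
    [0.55,0,0.06,0,0],
    [0.55,0,0.06,0,0],
  ],
)

```text
t: 5.5
tcp_pos: [0.5392, -0.0346, 0.307]
eef_rot: [0.008, 0.703, -0.015, 0.711]
contact_force: [1.1, -0.5, 0.1]
finger_gap: 0.453
```

```bash
python3 - <<'E'
from h import *
togo((.553,.049,.25),-1.5)
E
```

```text
t 5.5 tcp [ 0.5392 -0.0346  0.307 ] zang -1.92 tilt [ 0.0122 -0.0105] F [ 1.1 -0.5  0.1] gap 0.453
togo tool [0.0563 0.0846 0.0103] turn -0.007266784878625944 tool y [0.0336 0.9994] q7 -0.41
```

drive_tool(
  series=[
    [0.6,0.01,0.055,0.008,0],
    [0.6,0.02,0.03,0.004,0],
    [0.6,0.02,0,0,0],
    [0.6,0,0,0,0],
  ],
)

```text
t: 6.0
tcp_pos: [0.5555, 0.06, 0.2589]
eef_rot: [0.006, 0.7, -0.01, 0.714]
contact_force: [-0.2, 0.1, 1.2]
finger_gap: 0.399
```

```bash
python3 - <<'E'
from h import *
togo((.553,.049,.063),-1.5)
E
```

```text
t 6.0 tcp [0.5555 0.06   0.2589] zang -1.3 tilt [ 0.0189 -0.007 ] F [-0.2  0.1  1.2] gap 0.399
togo tool [ 0.1959 -0.0097 -0.006 ] turn 0.0034917100934382076 tool y [0.0228 0.9997] q7 -0.61
```

drive_tool(
  series=[
    [0.6,0.055,-0.006,-0.003,0],
    [0.6,0.055,-0.003,-0.002,0],
    [0.6,0.02,0,0,0],
    [0.6,0,0,0,0],
  ],
)

```text
t: 6.5
tcp_pos: [0.5583, 0.0485, 0.1312]
eef_rot: [0.008, 0.696, -0.012, 0.718]
contact_force: [0.0, 0.6, 0.3]
finger_gap: 0.403
```

```bash
python3 - <<'E'
from h import *
togo((.553,.049,.063),-1.5)
for n in("top","scene"):
    im,d=viewer.grab_frame(n);cv2.imwrite(f'pics/{n}3.png',cv2.resize(im[150:290,180:340,::-1] if n=='scene' else im[160:260,230:370,::-1],None,fx=5,fy=4.2,interpolation=cv2.INTER_CUBIC))
E
```

```text
t 6.5 tcp [0.5583 0.0485 0.1312] zang -1.58 tilt [ 0.0307 -0.0064] F [0.  0.6 0.3] gap 0.403
togo tool [ 0.068   0.0007 -0.0074] turn -0.0013740454396244167 tool y [0.0277 0.9996] q7 -0.74
```

View pics/scene3.png

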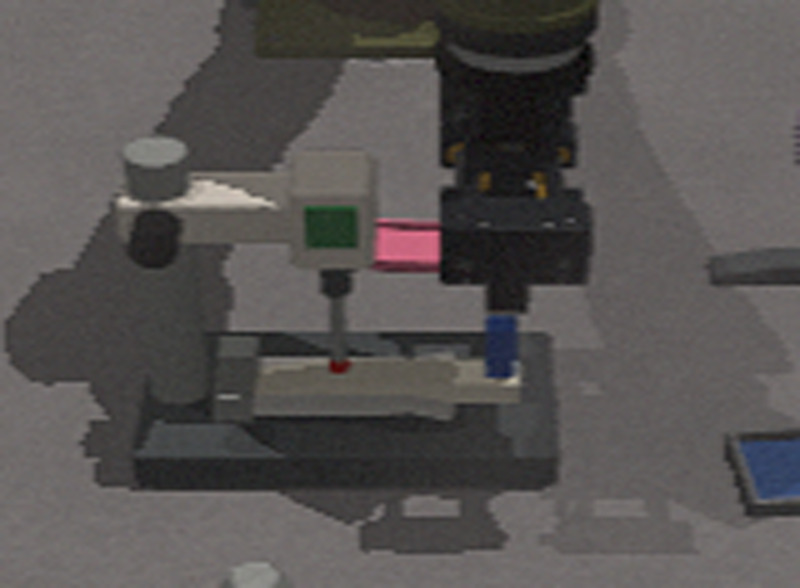

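View pics/top3.png

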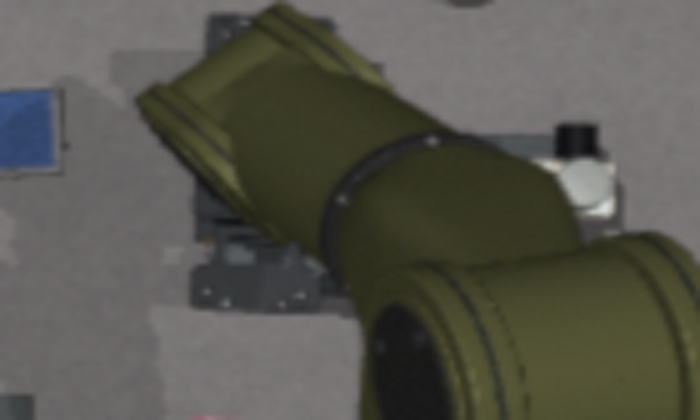

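The grip is right under the fingers, at about (500,345) in the crop. The tool has picked up about 0.03 rad of tilt, so I'll test whether move speed and direction affect it before grasping.

drive_tool(
  series=[
    [0.6,-0.06,0,0,0],
    [0.6,-0.06,0,0,0],
    [0.6,0,0,0,0],
  ],
)

```text
t: 6.98
tcp_pos: [0.5573, 0.0501, 0.2608]
eef_rot: [0.009, 0.692, -0.011, 0.721]
contact_force: [0.1, 0.1, 0.5]
finger_gap: 0.405
```

```bash
python3 - <<'E'
from h import *
togo((.553,.049,.063),-1.5)
E
```

```text
t 6.97 tcp [0.5573 0.0501 0.2608] zang -1.63 tilt [ 0.0407 -0.0038] F [0.1 0.1 0.5] gap 0.405
togo tool [ 0.1974 -0.0007 -0.0123] turn -0.0023393602659491654 tool y [0.0286 0.9996] q7 -0.61
```

drive_tool(
  series=[
    [0.6,0.02,0,0,0],
    [0.6,0.02,0,0,0],
    [0.6,0.02,0,0,0],
    [0.6,0,0,0,0],
  ],
)

```text
t: 7.48
tcp_pos: [0.5615, 0.0491, 0.2043]
eef_rot: [0.01, 0.689, -0.012, 0.724]
contact_force: [-0.0, -0.2, 0.0]
finger_gap: 0.399
```

```bash
python3 - <<'E'
from h import *
togo((.553,.049,.063),-1.5)
E
```

```text
t 7.47 tcp [0.5615 0.0491 0.2043] zang -1.74 tilt [ 0.0495 -0.0038] F [-0.  -0.2  0. ] gap 0.399
togo tool [ 0.1407  0.     -0.0155] turn -0.0041178223128603714 tool y [0.0304 0.9995] q7 -0.68
```

```bash
python3 - <<'E'
from h import *
s=read_state();print(np.round(s['joint_pos'],3),np.round(s['qd'],3),np.round(s['tau'],1))
E
```

```text
[ 0.099  0.685 -0.459  1.841  0.49   0.68  -0.676] [ 0.006 -0.03  -0.013 -0.022 -0.002  0.002  0.003] [ -0.2 -47.   -4.2 -11.8   0.1  -0.3  -0.1]
```

drive_tool(
  series=[
    [0.6,0,0,0,0],
    [0.6,0,0,0,0],
  ],
)

```text
t: 7.72
tcp_pos: [0.5622, 0.0492, 0.206]
eef_rot: [0.01, 0.688, -0.012, 0.725]
contact_force: [-0.4, -0.2, 0.6]
finger_gap: 0.401
```

```bash
python3 - <<'E'
from h import *
s=read_state();print(np.round(s['joint_pos'],3),np.round(s['qd'],3),np.round(s['tau'],1))
togo((.553,.049,.063),-1.5)
E
```

```text
[ 0.1    0.682 -0.46   1.84   0.489  0.681 -0.675] [ 0.001 -0.01  -0.004 -0.006 -0.001  0.004  0.001] [ -0.  -47.7  -4.3 -12.    0.   -0.2  -0. ]
t 7.72 tcp [0.5622 0.0492 0.206 ] zang -1.75 tilt [ 0.0521 -0.0034] F [-0.4 -0.2  0.6] gap 0.401
togo tool [ 0.1424 -0.0002 -0.0167] turn -0.004408102436784952 tool y [0.0307 0.9995] q7 -0.68
```

drive_tool(
  series=[
    [0.6,0,0,0,0],
    [0.6,0,0,0,0],
    [0.6,0,0,0,0],
  ],
)

```text
t: 8.1
tcp_pos: [0.5628, 0.0493, 0.2073]
eef_rot: [0.01, 0.688, -0.012, 0.726]
contact_force: [0.1, 0.1, -1.1]
finger_gap: 0.395
```

```bash
python3 - <<'E'
from h import *
s=read_state();print(np.round(s['joint_pos'],3),np.round(s['qd'],3),np.round(s['tau'],1))
togo((.553,.049,.063),-1.5)
E
```

```text
[ 0.1    0.681 -0.46   1.839  0.489  0.681 -0.675] [-0.    -0.    -0.001 -0.001 -0.003  0.003  0.001] [  0.  -47.9  -4.3 -12.1   0.   -0.2  -0. ]
t 8.1 tcp [0.5628 0.0493 0.2073] zang -1.76 tilt [ 0.0542 -0.003 ] F [ 0.1  0.1 -1.1] gap 0.395
togo tool [ 0.1435 -0.0005 -0.0177] turn -0.004583167216690937 tool y [0.0308 0.9995] q7 -0.67
```

drive_tool(
  series=[
    [0.6,0.004,0,0,0],
    [0.6,0.004,0,0,0],
    [0.6,0.004,0,0,0],
    [0.6,0.004,0,0,0],
  ],
)

```text
t: 8.6
tcp_pos: [0.5637, 0.0493, 0.1902]
eef_rot: [0.01, 0.688, -0.012, 0.726]
contact_force: [-0.7, 0.4, -0.1]
finger_gap: 0.4
```

```bash
python3 - <<'E'
from h import *
s=read_state();print(np.round(s['joint_pos'],3),np.round(s['qd'],3),np.round(s['tau'],1))
togo((.553,.049,.063),-1.5)
E
```

```text
[ 0.088  0.705 -0.442  1.852  0.509  0.644 -0.693] [-0.025  0.053  0.038  0.025  0.041 -0.075 -0.035] [  0.1 -48.8  -4.3 -11.5   0.   -0.1   0. ]
t 8.6 tcp [0.5637 0.0493 0.1902] zang -1.76 tilt [ 0.0541 -0.0031] F [-0.7  0.4 -0.1] gap 0.4
togo tool [ 0.1264 -0.0004 -0.0176] turn -0.004553610947991706 tool y [0.0308 0.9995] q7 -0.69
```

drive_tool(
  series=[
    [0.6,0,0,-0.06,0],
    [0.6,0,0,0,0],
    [0.6,0,0,0,0],
  ],
)

```text
t: 8.98
tcp_pos: [0.4999, 0.0508, 0.1851]
eef_rot: [0.01, 0.689, -0.012, 0.724]
contact_force: [0.5, 0.6, 0.3]
finger_gap: 0.399
```

```bash
python3 - <<'E'
from h import *
togo((.553,.049,.063),-1.5)
E
```

```text
t 8.97 tcp [0.4999 0.0508 0.1851] zang -1.7 tilt [ 0.0491 -0.0036] F [0.5 0.6 0.3] gap 0.399
togo tool [0.1245 0.     0.0471] turn -0.0035430319858800966 tool y [0.0298 0.9996] q7 -0.78
```

drive_tool(
  series=[
    [0.6,0,0,0.06,0],
    [0.6,0,0,0,0],
    [0.6,0,0,0,0],
  ],
)

```text
t: 9.35
tcp_pos: [0.5608, 0.0488, 0.1873]
eef_rot: [0.009, 0.69, -0.011, 0.723]
contact_force: [-0.0, 0.2, -0.3]
finger_gap: 0.4
```

```bash
python3 - <<'E'
from h import *
togo((.553,.049,.063),-1.5)
E
```

```text
t 9.35 tcp [0.5608 0.0488 0.1873] zang -1.69 tilt [ 0.0465 -0.0037] F [-0.   0.2 -0.3] gap 0.4
togo tool [ 0.1238  0.0002 -0.0136] turn -0.0032693009587873613 tool y [0.0296 0.9996] q7 -0.7
```

drive_tool(
  series=[
    [0.6,0,0.02,-0.05,0],
    [0.6,0,0,-0.06,0],
    [0.6,0,0,0,0],
    [0.6,0,0,0.06,0],
    [0.6,0,0,0.06,0],
    [0.6,0,0,0,0],
  ],
)

```text
t: 10.1
tcp_pos: [0.5712, 0.0694, 0.1882]
eef_rot: [0.009, 0.69, -0.011, 0.724]
contact_force: [-0.4, -0.9, -0.2]
finger_gap: 0.399
```

```bash
python3 - <<'E'
from h import *
togo((.553,.049,.063),-1.5)
E
```

```text
t 10.1 tcp [0.5712 0.0694 0.1882] zang -1.63 tilt [ 0.0478 -0.0022] F [-0.4 -0.9 -0.2] gap 0.399
togo tool [ 0.1242 -0.0208 -0.0236] turn -0.0022170754731342546 tool y [0.0284 0.9996] q7 -0.72
```

drive_tool(
  series=[
    [0.6,0,0.0,-0.06,0],
    [0.6,0,0,0,0],
    [0.6,0,0,0.06,0],
    [0.6,0,0,0,0],
    [0.6,0,0,-0.06,0],
    [0.6,0,0,0,0],
    [0.6,0,0,0.06,0],
    [0.6,0,0,0,0],
  ],
)

```text
t: 11.1
tcp_pos: [0.5648, 0.0689, 0.187]
eef_rot: [0.008, 0.693, -0.01, 0.721]
contact_force: [-0.2, 0.7, 1.2]
finger_gap: 0.402
```

```bash
python3 - <<'E'
from h import *
togo((.553,.049,.063),-1.5)
E
```

```text
t 11.1 tcp [0.5648 0.0689 0.187 ] zang -1.43 tilt [ 0.04   -0.0035] F [-0.2  0.7  1.2] gap 0.402
togo tool [ 0.1235 -0.0199 -0.0163] turn 0.001214779254114731 tool y [0.0251 0.9997] q7 -0.73
```

drive_tool(
  series=[
    [0.6,0,0,-0.06,0],
    [0.6,0,0,-0.06,0],
    [0.6,0,0,0,0],
    [0.6,0,0,0,0],
  ],
)

```text
t: 11.6
tcp_pos: [0.4422, 0.0728, 0.1824]
eef_rot: [0.009, 0.692, -0.009, 0.722]
contact_force: [0.7, 0.3, 0.6]
finger_gap: 0.397
```

```bash
python3 - <<'E'
from h import *
togo((.553,.049,.063),-1.5)
E
```

```text
t 11.6 tcp [0.4422 0.0728 0.1824] zang -1.5 tilt [ 0.042  -0.0011] F [0.7 0.3 0.6] gap 0.397
togo tool [ 0.124  -0.0209  0.1063] turn -2.9971164291814025e-05 tool y [0.0262 0.9997] q7 -0.92
```

drive_tool(
  series=[
    [0.6,0,0,0.02,0],
    [0.6,0,0,0.02,0],
    [0.6,0,0,0.02,0],
    [0.6,0,0,0.02,0],
    [0.6,0,0,0.02,0],
    [0.6,0,0,0,0],
  ],
)

```text
t: 12.35
tcp_pos: [0.5546, 0.0707, 0.1886]
eef_rot: [0.013, 0.688, -0.01, 0.725]
contact_force: [-0.1, 0.3, -0.4]
finger_gap: 0.401
```

```bash
python3 - <<'E'
from h import *
togo((.553,.049,.063),-1.5)
E
```

```text
t 12.35 tcp [0.5546 0.0707 0.1886] zang -1.91 tilt [0.053  0.0037] F [-0.1  0.3 -0.4] gap 0.401
togo tool [ 0.1253 -0.0224 -0.0075] turn -0.007162656020872503 tool y [0.033  0.9994] q7 -0.76
```

drive_tool(
  series=[
    [0.6,0,0.06,0,0],
    [0.6,0,0,0,0],
    [0.6,0,-0.06,0,0],
    [0.6,0,0,0,0],
    [0.6,0,0.06,0,0],
    [0.6,0,0,0,0],
    [0.6,0,-0.06,0,0],
    [0.6,0,0,0,0],
  ],
)

```text
t: 13.35
tcp_pos: [0.5537, 0.069, 0.1882]
eef_rot: [0.014, 0.688, -0.012, 0.725]
contact_force: [-0.3, 1.1, -0.2]
finger_gap: 0.404
```

```bash
python3 - <<'E'
from h import *
togo((.553,.049,.063),-1.5)
E
```

```text
t 13.35 tcp [0.5537 0.069  0.1882] zang -2.11 tilt [0.053  0.0028] F [-0.3  1.1 -0.2] gap 0.404
togo tool [ 0.1249 -0.0207 -0.0066] turn -0.01058758687849181 tool y [0.0365 0.9993] q7 -0.76
```

drive_tool(
  series=[
    [0.6,0.06,0,0,0],
    [0.6,0,0,0,0],
    [0.6,-0.06,0.0,0,0],
    [0.6,0,0,0,0],
  ],
)

```text
t: 13.85
tcp_pos: [0.5547, 0.0703, 0.1921]
eef_rot: [0.015, 0.687, -0.011, 0.727]
contact_force: [-0.7, 0.0, 0.6]
finger_gap: 0.402
```

```bash
python3 - <<'E'
from h import *
togo((.553,.049,.063),-1.5)
E
```

```text
t 13.85 tcp [0.5547 0.0703 0.1921] zang -2.12 tilt [0.0562 0.0055] F [-0.7  0.   0.6] gap 0.402
togo tool [ 0.1287 -0.0223 -0.0081] turn -0.010829404087390263 tool y [0.0366 0.9993] q7 -0.76
```

drive_tool(
  series=[
    [0.6,0,0,-0.062,0],
    [0.6,0,0,0,0],
    [0.6,0,0,0.062,0],
    [0.6,0,0,0,0],
    [0.6,0,0,-0.062,0],
    [0.6,0,0,0,0],
    [0.6,0,0,0.062,0],
    [0.6,0,0,0,0],
  ],
)

```text
t: 14.85
tcp_pos: [0.5505, 0.0729, 0.201]
eef_rot: [0.013, 0.685, -0.008, 0.728]
contact_force: [0.0, 0.7, 0.9]
finger_gap: 0.402
```

```bash
python3 - <<'E'
from h import *
togo((.553,.049,.063),-1.5)
E
```

```text
t 14.85 tcp [0.5505 0.0729 0.201 ] zang -1.65 tilt [0.0607 0.0062] F [0.  0.7 0.9] gap 0.402
togo tool [ 0.1377 -0.0249 -0.0052] turn -0.002649903492960943 tool y [0.0283 0.9996] q7 -0.76
```

drive_tool(
  series=[
    [0.6,0,0,-0.062,0],
    [0.6,0,0,0.062,0],
    [0.6,0,0,-0.062,0],
    [0.6,0,0,0.062,0],
    [0.6,0,0,-0.062,0],
    [0.6,0,0,0.062,0],
    [0.6,0,0,0,0],
  ],
)

```text
t: 15.72
tcp_pos: [0.5197, 0.0637, 0.1869]
eef_rot: [-0.017, 0.73, -0.006, 0.684]
contact_force: [0.8, 0.5, -0.7]
finger_gap: 0.399
```

```bash
python3 - <<'E'
from h import *
togo((.553,.049,.063),-1.5)
E
```

```text
t 15.72 tcp [0.5197 0.0637 0.1869] zang 0.89 tilt [-0.0649 -0.0328] F [ 0.8  0.5 -0.7] gap 0.399
togo tool [ 0.1219 -0.0113  0.0411] turn 0.04168471352432083 tool y [-0.0176  0.9993] q7 -0.7
```

drive_tool(
  series=[
    [0.6,0,0,0.04,0],
    [0.6,0,0,-0.04,0],
    [0.6,0,0,0,0],
    [0.6,0,0,0,0],
  ],
)

```text
t: 16.23
tcp_pos: [0.5175, 0.0646, 0.1881]
eef_rot: [-0.018, 0.731, -0.005, 0.683]
contact_force: [0.6, -0.3, 0.3]
finger_gap: 0.4
```

```bash
python3 - <<'E'
from h import *
togo((.553,.049,.063),-1.5)
E
```

```text
t 16.23 tcp [0.5175 0.0646 0.1881] zang 1.04 tilt [-0.0677 -0.0327] F [ 0.6 -0.3  0.3] gap 0.4
togo tool [ 0.1229 -0.0123  0.0437] turn 0.044304130097311226 tool y [-0.0203  0.9993] q7 -0.7
```

drive_tool(
  series=[
    [0.6,0,0.04,0,0],
    [0.6,0,-0.04,0,0],
    [0.6,0,0,0,0],
    [0.6,0,0,0,0],
  ],
)

```text
t: 16.73
tcp_pos: [0.5202, 0.0675, 0.1901]
eef_rot: [-0.018, 0.729, -0.003, 0.685]
contact_force: [-0.3, 0.4, -0.0]
finger_gap: 0.401
```

```bash
python3 - <<'E'
from h import *
togo((.553,.049,.063),-1.5)
E
```

```text
t 16.73 tcp [0.5202 0.0675 0.1901] zang 1.17 tilt [-0.0621 -0.0308] F [-0.3  0.4 -0. ] gap 0.401
togo tool [ 0.1253 -0.0155  0.0403] turn 0.04654732502903192 tool y [-0.0222  0.9993] q7 -0.7
```

drive_tool(
  series=[
    [0.6,-0.06,0,0,0],
    [0.6,0.06,0,0,0],
    [0.6,-0.06,0,0,0],
    [0.6,0.06,0,0,0],
    [0.6,0,0,0,0],
  ],
)

```text
t: 17.35
tcp_pos: [0.5203, 0.0686, 0.1899]
eef_rot: [-0.017, 0.733, -0.002, 0.68]
contact_force: [0.1, -1.1, 0.3]
finger_gap: 0.403
```

```bash
python3 - <<'E'
from h import *
togo((.553,.049,.063),-1.5)
E
```

```text
t 17.35 tcp [0.5203 0.0686 0.1899] zang 1.1 tilt [-0.0758 -0.0279] F [ 0.1 -1.1  0.3] gap 0.403
togo tool [ 0.1246 -0.0169  0.0419] turn 0.045370779145984114 tool y [-0.0212  0.9994] q7 -0.69
```

drive_tool(
  series=[
    [0.6,0,0.06,0,0],
    [0.6,0,-0.06,0,0],
    [0.6,0,0.06,0,0],
    [0.6,0,-0.06,0,0],
    [0.6,0,0,0,0],
  ],
)

```text
t: 17.98
tcp_pos: [0.5269, 0.0773, 0.2003]
eef_rot: [-0.019, 0.726, 0.004, 0.687]
contact_force: [0.1, 0.4, -0.6]
finger_gap: 0.401
```

```bash
python3 - <<'E'
from h import *
togo((.553,.049,.063),-1.5)
E
```

```text
t 17.98 tcp [0.5269 0.0773 0.2003] zang 1.84 tilt [-0.0547 -0.0222] F [ 0.1  0.4 -0.6] gap 0.401
togo tool [ 0.1362 -0.0263  0.0327] turn 0.05836381718277435 tool y [-0.0333  0.9992] q7 -0.69
```

drive_tool(
  series=[
    [0.6,0,0.06,0,0],
    [0.6,0,-0.06,0,0],
    [0.6,0,0.06,0,0],
    [0.6,0,-0.06,0,0],
    [0.6,0,0.06,0,0],
    [0.6,0,-0.06,0,0],
    [0.6,0,0,0,0],
  ],
)

```text
t: 18.85
tcp_pos: [0.5357, 0.0869, 0.2161]
eef_rot: [-0.02, 0.715, 0.012, 0.699]
contact_force: [-0.4, 0.4, -0.4]
finger_gap: 0.4
```

```bash
python3 - <<'E'
from h import *
togo((.553,.049,.063),-1.5)
E
```

```text
t 18.85 tcp [0.5357 0.0869 0.2161] zang 2.56 tilt [-0.0224 -0.0114] F [-0.4  0.4 -0.4] gap 0.4
togo tool [ 0.1531 -0.0371  0.0191] turn 0.07078896569725175 tool y [-0.0448  0.9989] q7 -0.68
```

drive_tool(
  series=[
    [0.6,0.03,-0.02,0.01,0.07],
    [0.6,0.03,-0.015,0.008,0],
    [0.6,0.02,0,0,0],
    [0.6,0,0,0,0],
  ],
)

```text
t: 19.35
tcp_pos: [0.5589, 0.0557, 0.143]
eef_rot: [0.007, 0.709, -0.011, 0.705]
contact_force: [-0.1, 0.9, 0.7]
finger_gap: 0.399
```

```bash
python3 - <<'E'
from h import *
togo((.553,.049,.063),-1.5)
E
```

```text
t 19.35 tcp [0.5589 0.0557 0.143 ] zang -1.47 tilt [-0.0066 -0.0055] F [-0.1  0.9  0.7] gap 0.399
togo tool [ 0.0801 -0.0064 -0.0052] turn 0.0005436686648214104 tool y [0.0256 0.9997] q7 -0.75
```

drive_tool(
  series=[
    [0.6,0.025,-0.005,-0.004,0],
    [0.6,0.025,-0.001,-0.001,0],
    [0.6,0.02,0,0,0],
    [0.6,0.008,0,0,0],
    [0.6,0,0,0,0],
  ],
)

```text
t: 19.98
tcp_pos: [0.5609, 0.0544, 0.0731]
eef_rot: [0.009, 0.703, -0.009, 0.711]
contact_force: [0.5, 0.0, 0.2]
finger_gap: 0.401
```

```bash
python3 - <<'E'
from h import *
togo((.553,.049,.063),-1.5)
E
```

```text
t 19.98 tcp [0.5609 0.0544 0.0731] zang -1.39 tilt [ 0.0109 -0.0002] F [0.5 0.  0.2] gap 0.401
togo tool [ 0.01   -0.0056 -0.0079] turn 0.0019379636928708777 tool y [0.0242 0.9997] q7 -0.83
```

drive_tool(
  series=[
    [0.6,0.002,-0.005,-0.007,0],
    [0.6,0.006,0,-0.001,0],
    [0.6,0.002,0,0,0],
  ],
)

```text
t: 20.35
tcp_pos: [0.5538, 0.0496, 0.0648]
eef_rot: [0.009, 0.702, -0.008, 0.712]
contact_force: [-0.5, 0.1, -0.3]
finger_gap: 0.4
```

```bash
python3 - <<'E'
from h import *
togo((.553,.049,.063),-1.5)
im,d=viewer.grab_frame('scene');cv2.imwrite('pics/scene4.png',cv2.resize(im[180:280,190:310,::-1],None,fx=6,fy=6,interpolation=cv2.INTER_CUBIC))
E
```

```text
t 20.35 tcp [0.5538 0.0496 0.0648] zang -1.41 tilt [0.0147 0.0006] F [-0.5  0.1 -0.3] gap 0.4
togo tool [ 0.0018 -0.0006 -0.0008] turn 0.0016143411872944805 tool y [0.0245 0.9997] q7 -0.85
```

View pics/scene4.png

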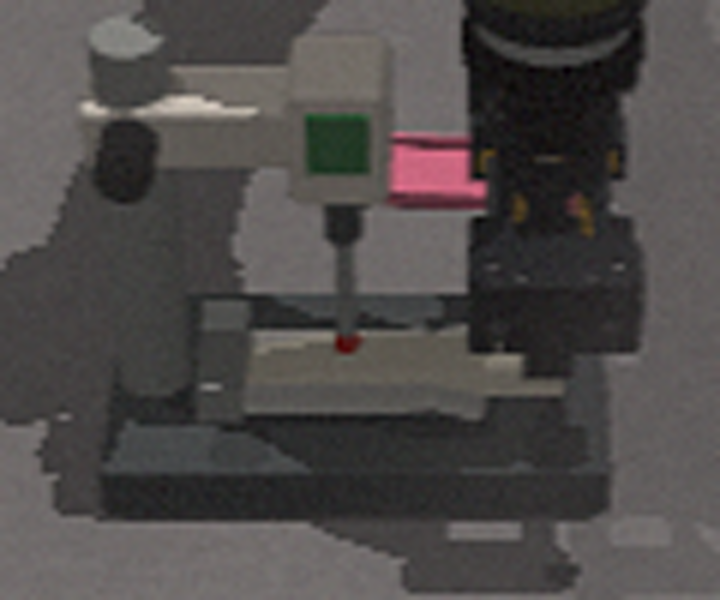

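The fingers straddle the grip, hiding it at about (550,370), and the body clears the head. I'll close now.

drive_tool(
  series=[
    [1,0,0,0,0],
    [1,0,0,0,0],
    [1,0,0,0,0],
  ],
  squeeze=30,
)

```text
t: 20.78
tcp_pos: [0.5536, 0.0497, 0.0647]
eef_rot: [0.009, 0.702, -0.009, 0.712]
contact_force: [-1.6, -0.2, 0.8]
finger_gap: 0.151
```

```bash
python3 - <<'E'
from h import *
togo((.553,.049,.063),-1.5)
E
```

```text
t 20.77 tcp [0.5536 0.0497 0.0647] zang -1.43 tilt [0.014  0.0005] F [-1.6 -0.2  0.8] gap 0.151
togo tool [ 0.0017 -0.0007 -0.0006] turn 0.0013002886658374064 tool y [0.0249 0.9997] q7 -0.85
```

drive_tool(
  series=[
    [1,0,0.01,0,0],
    [1,0,0.015,0,0],
    [1,0,0,0,0],
  ],
)

```text
t: 21.15
tcp_pos: [0.5544, 0.0717, 0.0647]
eef_rot: [0.008, 0.702, -0.012, 0.712]
contact_force: [-1.4, 4.9, -1.1]
finger_gap: 0.155
```

```bash
python3 - <<'E'
from h import *
togo((.5565,.165,.0648),-1.5)
E
```

```text
t 21.15 tcp [0.5544 0.0717 0.0647] zang -1.63 tilt [ 0.0134 -0.005 ] F [-1.4  4.9 -1.1] gap 0.155
togo tool [-0.0005  0.0933 -0.0005] turn -0.002230914107267326 tool y [0.0285 0.9996] q7 -0.88
```

drive_tool(
  series=[
    [1,0,0.025,0,0],
    [1,0,0.03,0,0],
    [1,0,0.03,0,0],
    [1,0,0.015,0,0],
    [1,0,0,0,0],
  ],
)

```text
t: 21.78
tcp_pos: [0.5574, 0.1685, 0.0631]
eef_rot: [0.007, 0.703, -0.016, 0.711]
contact_force: [0.0, -0.3, -0.7]
finger_gap: 0.155
```

```bash
python3 - <<'E'
from h import *
togo((.5565,.165,.0648),-1.5)
im,d=viewer.grab_frame('scene');cv2.imwrite('pics/scene5.png',cv2.resize(im[170:290,190:420,::-1],None,fx=3.4,fy=4,interpolation=cv2.INTER_CUBIC))
E
```

```text
t 21.77 tcp [0.5574 0.1685 0.0631] zang -1.85 tilt [ 0.0114 -0.0129] F [ 0.  -0.3 -0.7] gap 0.155
togo tool [-0.0017 -0.0035 -0.0008] turn -0.00618415669747809 tool y [0.0325 0.9994] q7 -0.99
```

View pics/scene5.png

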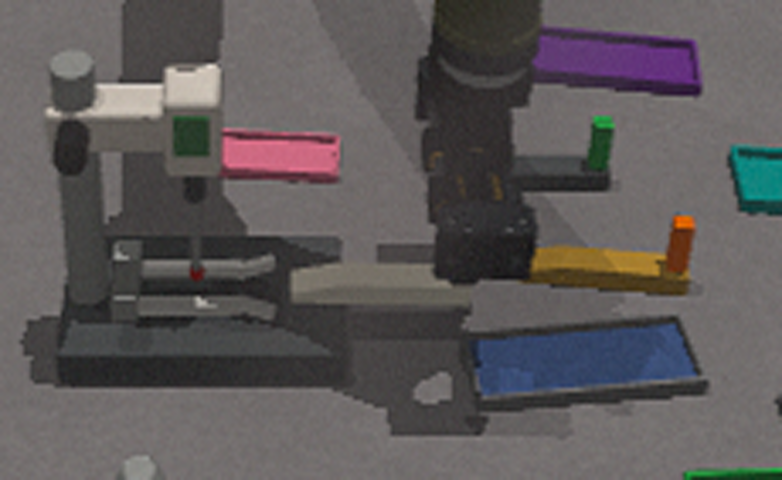

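drive_tool(
  series=[
    [1,-0.02,0,0,0],
    [1,-0.012,0.01,0,0],
    [1,0,0.03,0.01,-0.05],
    [1,0,0.04,0.01,-0.05],
    [1,0,0.035,0.01,0],
    [1,0,0.02,0.005,0],
    [1,0,0,0,0],
  ],
)

```text
t: 22.7
tcp_pos: [0.5898, 0.2994, 0.0915]
eef_rot: [-0.028, 0.705, 0.014, 0.709]
contact_force: [0.1, -0.7, -1.9]
finger_gap: 0.157
```

```bash
python3 - <<'E'
from h import *
togo((.598,.322,.041),4.1)
im,d=viewer.grab_frame('scene');cv2.imwrite('pics/scene6.png',cv2.resize(im[170:290,250:450,::-1],None,fx=4,fy=4,interpolation=cv2.INTER_CUBIC))
im,d=viewer.grab_frame('top');cv2.imwrite('pics/top6.png',cv2.resize(im[150:270,140:340,::-1],None,fx=4,fy=4,interpolation=cv2.INTER_CUBIC))
E
```

```text
t 22.7 tcp [0.5898 0.2994 0.0915] zang 3.43 tilt [ 0.0057 -0.0203] F [ 0.1 -0.7 -1.9] gap 0.157
togo tool [0.0501 0.0231 0.0093] turn -0.011661553033852851 tool y [-0.0598  0.998 ] q7 -0.94
```

View pics/scene6.png

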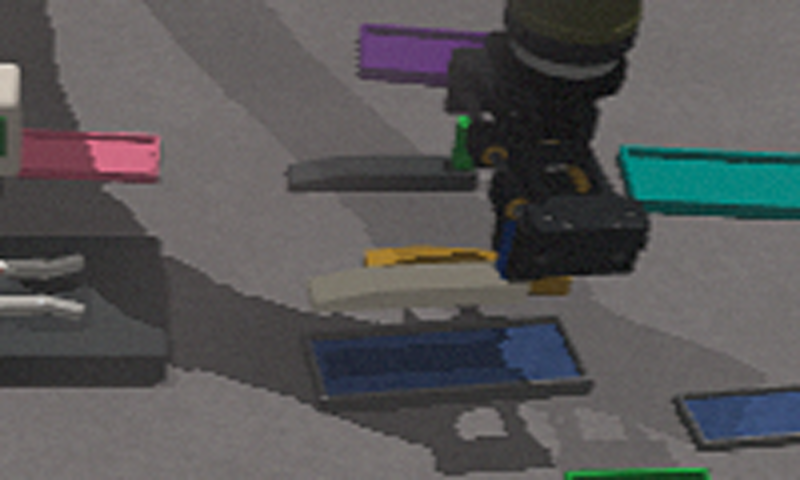

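View pics/top6.png

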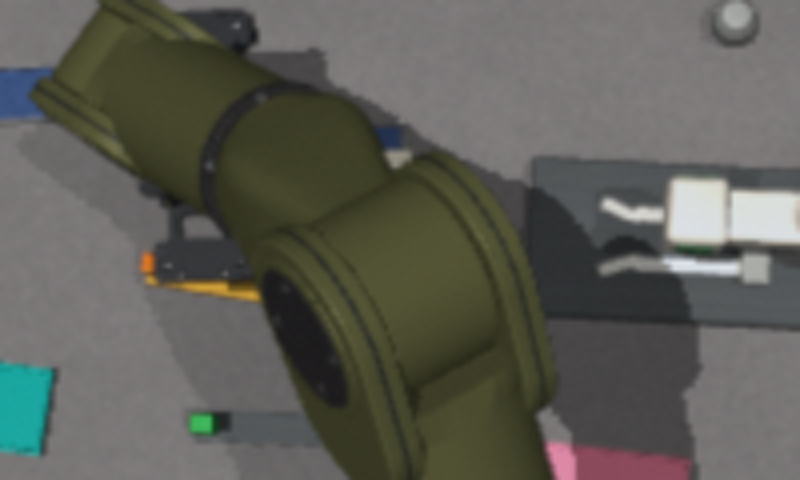

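drive_tool(
  series=[
    [1,0.005,0.022,0.009,-0.01],
    [1,0.015,0.002,0.001,0],
    [1,0.015,0,0,0],
    [1,0.008,0,0,0],
    [1,0,0,0,0],
  ],
)

```text
t: 23.42
tcp_pos: [0.5988, 0.3087, 0.0435]
eef_rot: [-0.034, 0.707, 0.009, 0.707]
contact_force: [-0.4, 0.9, -1.7]
finger_gap: 0.156
```

```bash
python3 - <<'E'
from h import *
togo((.598,.322,.041),4.1)
E
```

```text
t 23.43 tcp [0.5988 0.3087 0.0435] zang 3.46 tilt [ 0.0013 -0.0349] F [-0.4  0.9 -1.7] gap 0.156
togo tool [0.002  0.0134 0.0001] turn -0.011152754869783715 tool y [-0.0604  0.9976] q7 -0.96
```

drive_tool(
  series=[
    [1,0,0.006,0,0],
    [1,0,0.007,0,0],
    [1,0.001,0.003,0,0],
    [1,0.001,0,0,0],
  ],
)

```text
t: 23.92
tcp_pos: [0.5982, 0.3268, 0.0422]
eef_rot: [-0.033, 0.706, 0.01, 0.707]
contact_force: [0.3, -0.3, -2.5]
finger_gap: 0.157
```

```bash
python3 - <<'E'
from h import *
togo((.598,.322,.041),4.1)
im,d=viewer.grab_frame('scene');cv2.imwrite('pics/scene7.png',cv2.resize(im[200:290,300:430,::-1],None,fx=6,fy=6,interpolation=cv2.INTER_CUBIC))
E
```

```text
t 23.93 tcp [0.5982 0.3268 0.0422] zang 3.48 tilt [ 0.0031 -0.0328] F [ 0.3 -0.3 -2.5] gap 0.157
togo tool [ 0.0013 -0.0047 -0.0005] turn -0.010860868630591668 tool y [-0.0606  0.9976] q7 -0.97
```

View pics/scene7.png

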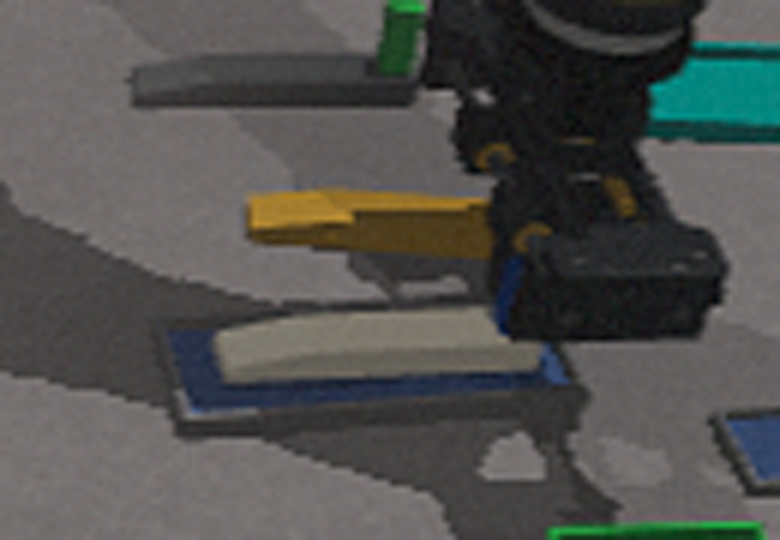

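The master sits inside the tray walls, slightly toward the right end. I'll nudge it about 5 mm left, lower it and release.

drive_tool(
  series=[
    [1,0,-0.006,0,0],
    [1,0.0015,0,0,0],
    [1,0.001,0,0,0],
  ],
)

```text
t: 24.35
tcp_pos: [0.599, 0.3192, 0.0408]
eef_rot: [-0.033, 0.706, 0.009, 0.708]
contact_force: [-3.0, -0.9, 9.5]
finger_gap: 0.156
```

drive_tool(
  series=[
    [0.7,0,0,0,0],
    [0.65,0,0,0,0],
    [0.6,0,0,0,0],
  ],
)

```text
t: 24.72
tcp_pos: [0.5997, 0.3195, 0.0414]
eef_rot: [-0.033, 0.705, 0.009, 0.708]
contact_force: [-0.1, 0.9, 0.7]
finger_gap: 0.395
```

```bash
python3 - <<'E'
from h import *
togo((.598,.322,.15),4.1)
E
```

```text
t 24.73 tcp [0.5997 0.3195 0.0414] zang 3.4 tilt [ 0.0049 -0.0331] F [-0.1  0.9  0.7] gap 0.395
togo tool [-0.1086 -0.001  -0.0012] turn -0.012280209449881015 tool y [-0.0591  0.9977] q7 -0.97
```

drive_tool(
  series=[
    [0.6,-0.02,0,0,0],
    [0.6,-0.04,0,0,0],
    [0.6,-0.04,0,0,0],
    [0.6,0,0,-0.04,0],
    [0.6,0,0,-0.04,0],
    [0.6,0,0,0,0],
  ],
)

```text
t: 25.48
tcp_pos: [0.519, 0.3206, 0.1515]
eef_rot: [-0.03, 0.703, 0.011, 0.71]
contact_force: [0.7, 0.4, 0.1]
finger_gap: 0.402
```

```bash
python3 - <<'E'
from h import *
togo((.522,.354,.12),-7.9)
for n in("top","scene"):
    im,d=viewer.grab_frame(n);np.savez(f'pics/{n}8.npz',im=im,d=d);cv2.imwrite(f'pics/{n}8.png',cv2.resize(im[180:290,290:450,::-1] if n=='scene' else im[150:270,130:310,::-1],None,fx=4.4,fy=4.4,interpolation=cv2.INTER_CUBIC))
E
```

```text
t 25.48 tcp [0.519  0.3206 0.1515] zang 3.39 tilt [ 0.0115 -0.0267] F [0.7 0.4 0.1] gap 0.402
togo tool [0.0306 0.034  0.0046] turn 0.19702019848173138 tool y [-0.0588  0.9979] q7 -1.05
```

View pics/scene8.png

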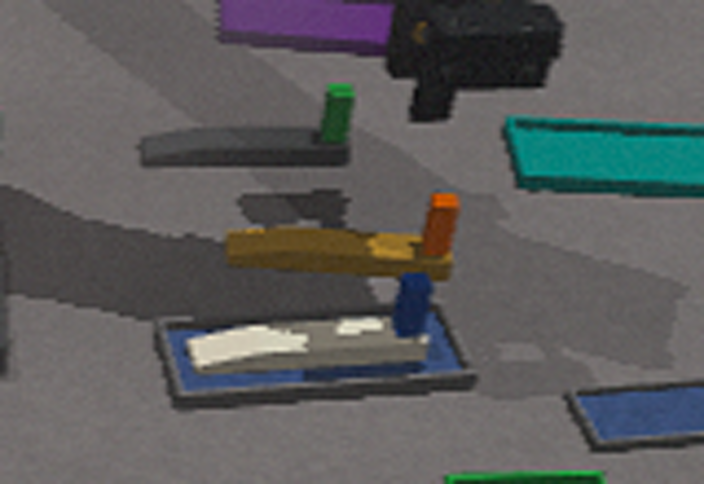

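View pics/top8.png

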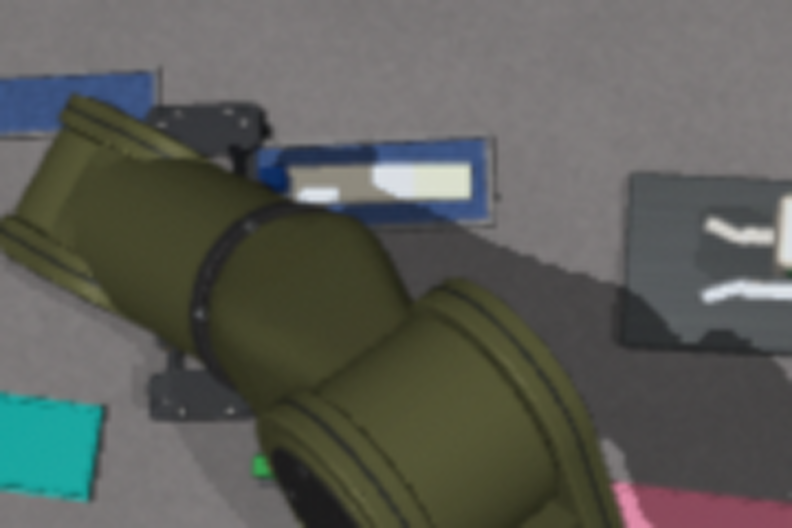

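The master lies upright in the tray, from about (190,345) to (425,345) in the scene crop, and the spacer is undisturbed. I'll go to the spacer grip.

drive_tool(
  series=[
    [0.6,0,0.02,0.002,0.1],
    [0.6,0,0.014,0.0,0.097],
    [0.6,0.03,0,0,0],
    [0.6,0.02,0,0,0],
    [0.6,0,0,0,0],
  ],
)

```text
t: 26.2
tcp_pos: [0.5337, 0.3537, 0.1005]
eef_rot: [0.048, 0.696, -0.063, 0.713]
contact_force: [0.0, -0.4, 0.0]
finger_gap: 0.4
```

```bash
python3 - <<'E'
from h import *
m=viewer.camera_model('scene');ms=m
im,d=viewer.grab_frame('scene');b=blobs(im,(4,150,80),(14,255,255),roi=(370,210,410,250))
for q in b: print(q[0],q[1],q[2])
cv2.imwrite('pics/scene9.png',cv2.resize(im[180:270,320:440,::-1],None,fx=6,fy=6,interpolation=cv2.INTER_CUBIC))
togo((.522,.354,.037),-7.9)
E
```

```text
82 [389.28, 230.78] ((389.3470153808594, 230.68824768066406), (5.965588569641113, 13.775084495544434), 12.528807640075684)
t 26.25 tcp [0.5341 0.354  0.1014] zang -8.98 tilt [ 0.0237 -0.0221] F [0.6 0.1 0.9] gap 0.403
togo tool [ 0.064  -0.0007 -0.0137] turn -0.018776205945255742 tool y [0.1565 0.9875] q7 -1.25
```

View pics/scene9.png

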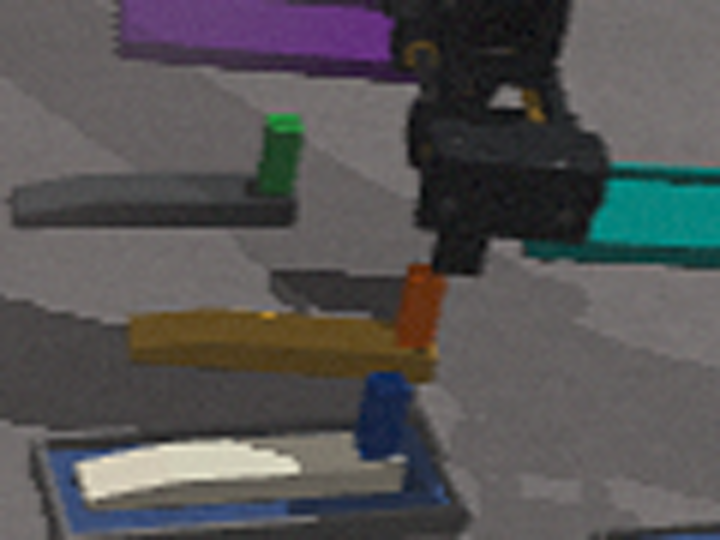

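```bash
python3 - <<'E'
from h import *
ms=viewer.camera_model('scene');mt=viewer.camera_model('top')
def proj(m,p):
    P=np.linalg.inv(np.array(m['pose']));c=P[:3,:3]@np.array(p)+P[:3,3];return m['fx']*c[0]/c[2]+m['cx'],m['fy']*c[1]/c[2]+m['cy']
z=np.load('pics/scene0.npz')['im']
for q in blobs(z,(4,150,80),(14,255,255),roi=(370,210,410,250)): print('init',q[0],q[1],q[2])
print(onplane(ms,(389.3,230.8),.038),proj(ms,(.522,.354,.038)),proj(mt,(.522,.354,.056)))
s=read_state();print('tip proj',proj(ms,s['tcp_pos']+Ro.from_quat(s['eef_rot']).as_matrix()@[.014,0,.02]))
E
```

```text
init 83 [389.42, 230.47] ((389.5, 230.5), (5.88348388671875, 14.120362281799316), 11.309932708740234)
[0.52360209 0.35151582 0.038     ] (np.float64(390.04399093453605), np.float64(230.4076427099808)) (np.float64(177.9536075588722), np.float64(215.20976766839595))
tip proj (np.float64(395.07717364687244), np.float64(223.81826506833494))
```

drive_tool(
  series=[
    [0.6,0.005,-0.001,-0.013,-0.018],
    [0.6,0.02,0,-0.004,0],
    [0.6,0.015,0,0,0],
    [0.6,0,0,0,0],
  ],
)

```text
t: 26.75
tcp_pos: [0.5173, 0.3561, 0.0622]
eef_rot: [0.042, 0.696, -0.054, 0.715]
contact_force: [-0.6, -0.0, -0.8]
finger_gap: 0.398
```

```bash
python3 - <<'E'
from h import *
togo((.5225,.353,.037),-7.9)
E
```

```text
t 26.75 tcp [0.5173 0.3561 0.0622] zang -7.81 tilt [ 0.026  -0.0186] F [-0.6 -0.  -0.8] gap 0.398
togo tool [ 0.0254 -0.002   0.0049] turn 0.0016140264595449255 tool y [0.1362 0.9906] q7 -1.3
```

drive_tool(
  series=[
    [0.6,0.006,-0.002,0.004,0],
    [0.6,0.008,-0.001,0,0],
    [0.6,0.008,0,0,0],
    [0.6,0.003,0,0,0],
    [0.6,0,0,0,0],
  ],
)

```text
t: 27.38
tcp_pos: [0.5228, 0.3523, 0.0369]
eef_rot: [0.043, 0.695, -0.054, 0.716]
contact_force: [-0.6, -0.1, 0.0]
finger_gap: 0.402
```

```bash
python3 - <<'E'
from h import *
togo((.5225,.353,.037),-7.9)
im,d=viewer.grab_frame('scene')
cv2.imwrite('pics/scene10.png',cv2.resize(im[190:270,330:430,::-1],None,fx=7,fy=7,interpolation=cv2.INTER_CUBIC))
E
```

```text
t 27.38 tcp [0.5228 0.3523 0.0369] zang -7.84 tilt [ 0.0278 -0.0172] F [-0.6 -0.1  0. ] gap 0.402
togo tool [-0.0002  0.0007 -0.0004] turn 0.0010271209335591038 tool y [0.1368 0.9905] q7 -1.31
```

View pics/scene10.png

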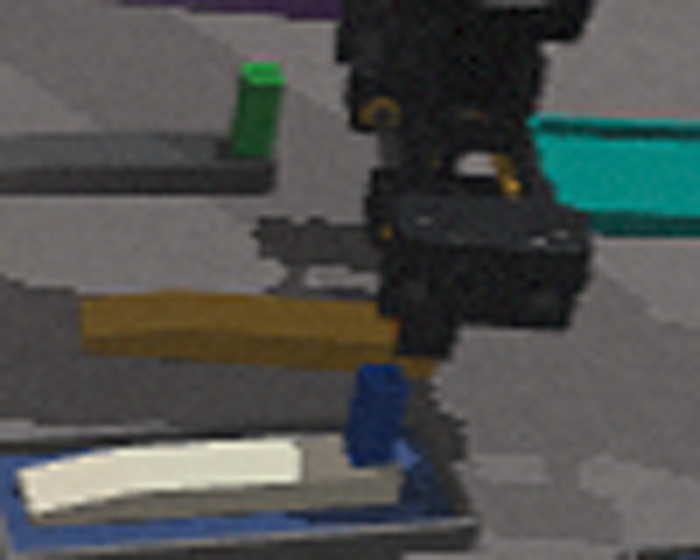

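The fingers straddle the orange grip at about (420,335), so I'll close.

drive_tool(
  series=[
    [1,0,0,0,0],
    [1,0,0,0,0],
    [1,0,0,0,0],
  ],
  squeeze=30,
)

```text
t: 27.8
tcp_pos: [0.5228, 0.3528, 0.0376]
eef_rot: [0.043, 0.695, -0.053, 0.716]
contact_force: [0.1, -0.4, -0.3]
finger_gap: 0.159
```

drive_tool(
  series=[
    [1,-0.01,0,0,0],
    [1,-0.02,0,0,0],
    [1,-0.02,0,0,0],
    [1,-0.02,0,0,0],
    [1,0,0,0,0],
  ],
)

```text
t: 28.42
tcp_pos: [0.5213, 0.3545, 0.114]
eef_rot: [0.044, 0.694, -0.053, 0.716]
contact_force: [-1.0, 0.2, -1.9]
finger_gap: 0.159
```

```bash
python3 - <<'E'
from h import *
togo((.5595,.177,.11),-1.5)
im,d=viewer.grab_frame('scene')
cv2.imwrite('pics/scene11.png',cv2.resize(im[160:270,310:430,::-1],None,fx=5.5,fy=5.5,interpolation=cv2.INTER_CUBIC))
E
```

```text
t 28.43 tcp [0.5213 0.3545 0.114 ] zang -7.83 tilt [ 0.0304 -0.0144] F [-1.   0.2 -1.9] gap 0.159
togo tool [ 0.0077 -0.1705  0.0619] turn -0.11056106930023944 tool y [0.1366 0.9906] q7 -1.26
```

View pics/scene11.png

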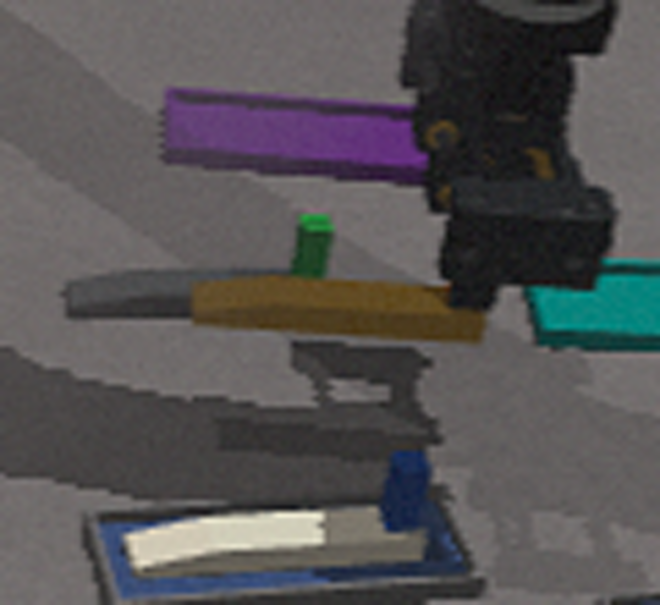

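drive_tool(
  series=[
    [1,0,-0.03,0.02,-0.055],
    [1,0,-0.04,0.015,-0.055],
    [1,0,-0.04,0.01,0],
    [1,0,-0.03,0.0,0],
    [1,0,0,0,0],
  ],
)

```text
t: 29.1
tcp_pos: [0.5557, 0.2051, 0.1133]
eef_rot: [0.001, 0.698, -0.014, 0.716]
contact_force: [0.4, 0.9, -2.3]
finger_gap: 0.156
```

```bash
python3 - <<'E'
from h import *
togo((.5565,.18,.08),-1.5)
E
```

```text
t 29.1 tcp [0.5557 0.2051 0.1133] zang -1.24 tilt [ 0.0243 -0.0185] F [ 0.4  0.9 -2.3] gap 0.156
togo tool [ 0.0338 -0.0245  0.0005] turn 0.004528498647469543 tool y [0.0221 0.9996] q7 -1.0
```

drive_tool(
  series=[
    [1,0.005,-0.012,0,0.004],
    [1,0.01,-0.012,0.001,0],
    [1,0.012,0,0,0],
    [1,0,0,0,0],
  ],
)

```text
t: 29.6
tcp_pos: [0.5558, 0.182, 0.0838]
eef_rot: [0.002, 0.699, -0.014, 0.715]
contact_force: [0.3, 0.1, -1.3]
finger_gap: 0.155
```

```bash
python3 - <<'E'
from h import *
togo((.5565,.18,.0656),-1.5)
for n in("top","scene"):
    im,d=viewer.grab_frame(n);np.savez(f'pics/{n}12.npz',im=im);cv2.imwrite(f'pics/{n}12.png',cv2.resize(im[190:280,200:360,::-1] if n=='scene' else im[160:260,210:370,::-1],None,fx=5,fy=5,interpolation=cv2.INTER_CUBIC))
E
```

```text
t 29.6 tcp [0.5558 0.182  0.0838] zang -1.29 tilt [ 0.0226 -0.0165] F [ 0.3  0.1 -1.3] gap 0.155
togo tool [ 0.0182 -0.0017  0.0003] turn 0.0036461767231821406 tool y [0.0229 0.9996] q7 -1.01
```

View pics/scene12.png

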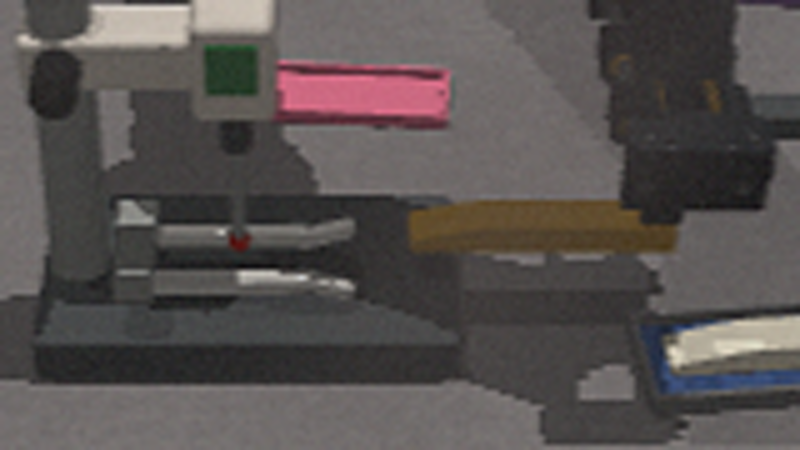

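View pics/top12.png

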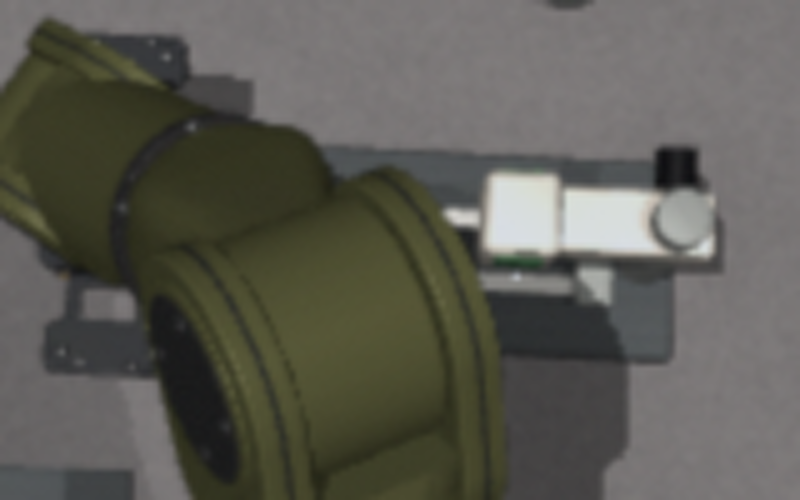

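drive_tool(
  series=[
    [1,0.006,0,0,0.004],
    [1,0.006,0,0,0],
    [1,0.003,0,0,0],
    [1,0,0,0,0],
  ],
)

```text
t: 30.2
tcp_pos: [0.5572, 0.1836, 0.0693]
eef_rot: [0.004, 0.698, -0.014, 0.716]
contact_force: [-0.2, 0.0, -2.6]
finger_gap: 0.159
```

```bash
python3 - <<'E'
from h import *
togo((.5565,.18,.0656),-1.5)
im,d=viewer.grab_frame('scene');cv2.imwrite('pics/scene13.png',cv2.resize(im[205:270,220:340,::-1],None,fx=6.5,fy=6.5,interpolation=cv2.INTER_CUBIC))
E
```

```text
t 30.2 tcp [0.5572 0.1836 0.0693] zang -1.46 tilt [ 0.0255 -0.0144] F [-0.2  0.  -2.6] gap 0.159
togo tool [ 0.0038 -0.0035 -0.0007] turn 0.0006778825592572284 tool y [0.0259 0.9996] q7 -1.02
```

View pics/scene13.png

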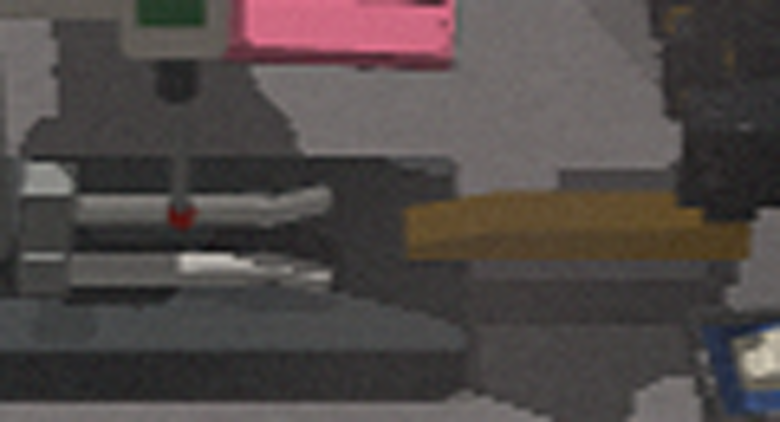

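drive_tool(
  series=[
    [1,0.0025,-0.003,-0.0007,0],
    [1,0.0005,-0.01,0,0],
    [1,0.0,-0.012,0,0],
    [1,0.0,-0.008,0,0],
  ],
)

```text
t: 30.75
tcp_pos: [0.5559, 0.1482, 0.0671]
eef_rot: [0.004, 0.698, -0.014, 0.716]
contact_force: [-0.2, 0.1, -2.9]
finger_gap: 0.156
```

```bash
python3 - <<'E'
from h import *
togo((.5531,.0497,.066),-1.5)
s=read_state();p=s['tcp_pos'];print('crosstrack mm',1e3*(p[0]-.5518-.026*p[1]))
im,d=viewer.grab_frame('scene');cv2.imwrite('pics/scene14.png',cv2.resize(im[205:270,220:340,::-1],None,fx=6.5,fy=6.5,interpolation=cv2.INTER_CUBIC))
E
```

```text
t 30.75 tcp [0.5559 0.1482 0.0671] zang -1.47 tilt [ 0.0262 -0.0147] F [-0.2  0.1 -2.9] gap 0.156
togo tool [ 0.0024 -0.0985 -0.0003] turn 0.0005760288171125069 tool y [0.026  0.9996] q7 -1.0
crosstrack mm 0.21416157128287738
```

View pics/scene14.png

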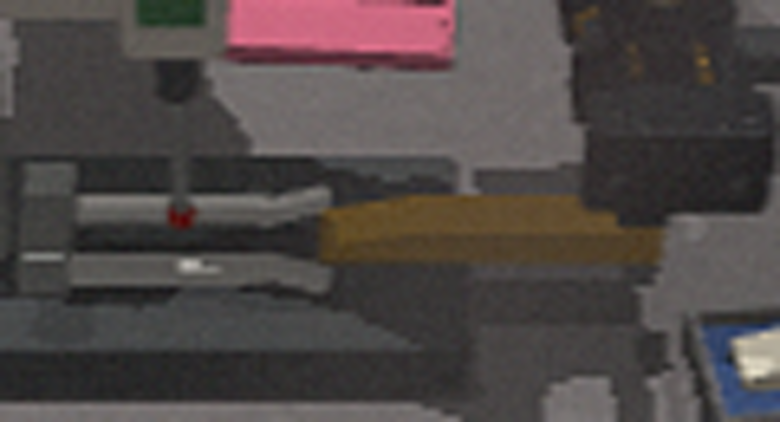

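The nose is entering the funnel at about (322,235), centred between the fences.

drive_tool(
  series=[
    [1,0.001,-0.008,0,0],
    [1,0.0,-0.008,0,0],
    [1,0.0,-0.006,0,0],
  ],
)

```text
t: 31.18
tcp_pos: [0.5556, 0.1241, 0.0665]
eef_rot: [0.005, 0.697, -0.014, 0.717]
contact_force: [0.0, 3.1, -2.5]
finger_gap: 0.157
```

```bash
python3 - <<'E'
from h import *
togo((.5531,.0497,.066),-1.5)
s=read_state();p=s['tcp_pos'];print('crosstrack mm',1e3*(p[0]-.5518-.026*p[1]))
E
```

```text
t 31.18 tcp [0.5556 0.1241 0.0665] zang -1.53 tilt [ 0.0268 -0.0143] F [ 0.   3.1 -2.5] gap 0.157
togo tool [ 0.0015 -0.0744 -0.0005] turn -0.000533202196955675 tool y [0.0271 0.9995] q7 -0.97
crosstrack mm 0.5535733191172368
```

drive_tool(
  series=[
    [1,0.0003,-0.008,-0.0004,0],
    [1,0.0,-0.008,0,0],
    [1,0.0,-0.008,0,0],
  ],
)

```text
t: 31.55
tcp_pos: [0.5547, 0.101, 0.0668]
eef_rot: [0.005, 0.697, -0.013, 0.717]
contact_force: [-0.0, 2.3, -2.5]
finger_gap: 0.156
```

```bash
python3 - <<'E'
from h import *
togo((.5531,.0497,.066),-1.5)
s=read_state();p=s['tcp_pos'];print('crosstrack mm',1e3*(p[0]-.5518-.026*p[1]))
im,d=viewer.grab_frame('scene');cv2.imwrite('pics/scene15.png',cv2.resize(im[205:270,220:340,::-1],None,fx=6.5,fy=6.5,interpolation=cv2.INTER_CUBIC))
E
```

```text
t 31.55 tcp [0.5547 0.101  0.0668] zang -1.42 tilt [ 0.0279 -0.0109] F [-0.   2.3 -2.5] gap 0.156
togo tool [ 0.0013 -0.0513 -0.0003] turn 0.0013573632617467316 tool y [0.0251 0.9996] q7 -0.95
crosstrack mm 0.2660760887287939
```

View pics/scene15.png

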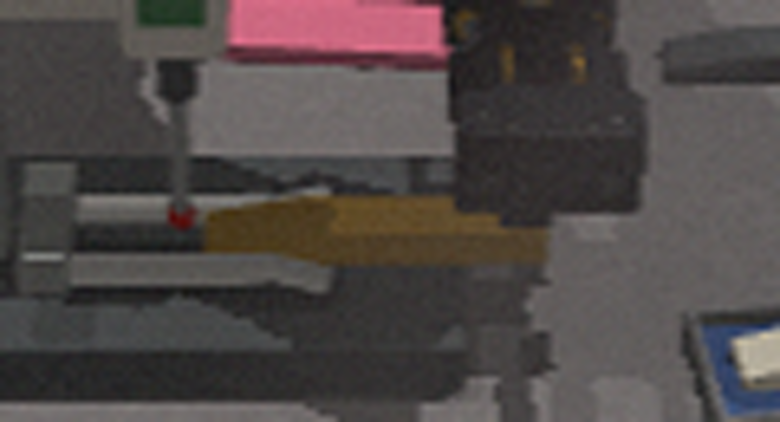

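drive_tool(
  series=[
    [1,0.001,-0.006,0,0],
    [1,0.0003,-0.006,0,0],
  ],
)

```text
t: 31.85
tcp_pos: [0.5545, 0.0871, 0.0657]
eef_rot: [0.005, 0.697, -0.013, 0.717]
contact_force: [-1.8, 5.7, -0.3]
finger_gap: 0.156
```

drive_tool(
  series=[
    [1,0.0,-0.007,0,0],
    [1,0.0,-0.007,0,0],
  ],
)

```text
t: 32.1
tcp_pos: [0.5542, 0.0737, 0.066]
eef_rot: [0.006, 0.697, -0.012, 0.717]
contact_force: [-0.1, 3.8, -1.4]
finger_gap: 0.158
```

```bash
python3 - <<'E'
from h import *
togo((.5531,.0497,.066),-1.5)
s=read_state();p=s['tcp_pos'];print('crosstrack mm',1e3*(p[0]-.5518-.026*p[1]))
im,d=viewer.grab_frame('scene');cv2.imwrite('pics/scene16.png',cv2.resize(im[205:270,220:340,::-1],None,fx=6.5,fy=6.5,interpolation=cv2.INTER_CUBIC))
E
```

```text
t 32.1 tcp [0.5542 0.0737 0.066 ] zang -1.42 tilt [ 0.0286 -0.0097] F [-0.1  3.8 -1.4] gap 0.158
togo tool [ 0.0002 -0.024  -0.0005] turn 0.00138566389506112 tool y [0.025  0.9996] q7 -0.92
crosstrack mm 0.4369971760377108
```

View pics/scene16.png

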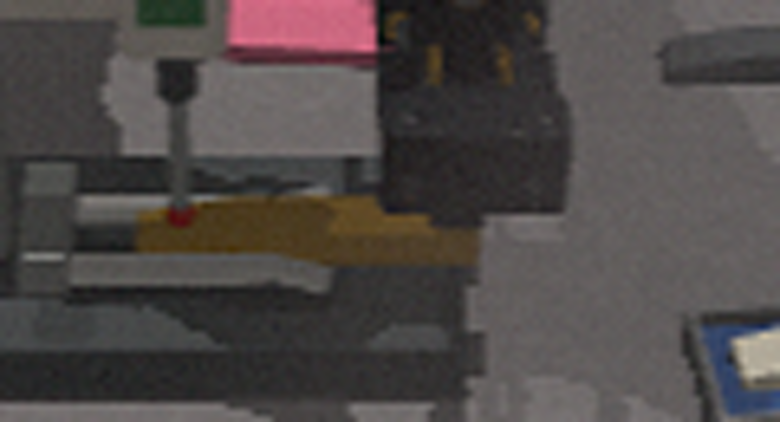

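The nose has passed under the foot, which is at (180,215), with about 24 mm to go.

drive_tool(
  series=[
    [1,0.0,-0.006,0,0],
    [1,0.0,-0.006,0,0],
  ],
)

```text
t: 32.4
tcp_pos: [0.5537, 0.0615, 0.0662]
eef_rot: [0.006, 0.697, -0.012, 0.717]
contact_force: [0.1, 5.1, -0.9]
finger_gap: 0.157
```

drive_tool(
  series=[
    [1,0.0,-0.004,0,0],
  ],
)

```text
t: 32.52
tcp_pos: [0.5535, 0.0575, 0.0662]
eef_rot: [0.006, 0.697, -0.011, 0.717]
contact_force: [-0.3, 5.1, -0.8]
finger_gap: 0.157
```

drive_tool(
  series=[
    [1,0.0,-0.003,0,0],
  ],
)

```text
t: 32.65
tcp_pos: [0.5534, 0.0544, 0.0662]
eef_rot: [0.006, 0.697, -0.011, 0.717]
contact_force: [-0.9, 4.7, -1.5]
finger_gap: 0.156
```

```bash
python3 - <<'E'
from h import *
togo((.5531,.0497,.066),-1.5)
im,d=viewer.grab_frame('scene');cv2.imwrite('pics/scene17.png',cv2.resize(im[205:270,220:340,::-1],None,fx=6.5,fy=6.5,interpolation=cv2.INTER_CUBIC))
E
```

```text
t 32.65 tcp [0.5534 0.0544 0.0662] zang -1.37 tilt [ 0.0285 -0.0076] F [-0.9  4.7 -1.5] gap 0.156
togo tool [ 0.0002 -0.0047 -0.0002] turn 0.0021944667107796742 tool y [0.0242 0.9997] q7 -0.89
```

View pics/scene17.png

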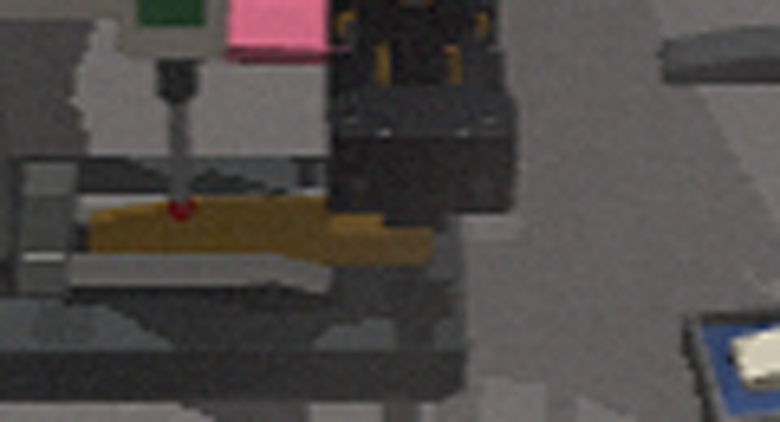

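drive_tool(
  series=[
    [1,0.0,-0.002,0,0],
  ],
)

```text
t: 32.83
tcp_pos: [0.5533, 0.0512, 0.0661]
eef_rot: [0.006, 0.697, -0.012, 0.717]
contact_force: [-0.6, 4.6, -1.1]
finger_gap: 0.153
```

drive_tool(
  series=[
    [1,0.0,-0.0015,0,0],
  ],
)

```text
t: 32.95
tcp_pos: [0.5533, 0.0494, 0.0661]
eef_rot: [0.006, 0.697, -0.012, 0.717]
contact_force: [-0.4, 4.0, -1.7]
finger_gap: 0.152
```

drive_tool(
  series=[
    [1,0.0,-0.0015,0,0],
  ],
)

```text
t: 33.08
tcp_pos: [0.5532, 0.0479, 0.0661]
eef_rot: [0.006, 0.697, -0.012, 0.717]
contact_force: [-1.5, 3.8, -1.7]
finger_gap: 0.154
```

drive_tool(
  series=[
    [1,0.0,-0.001,0,0],
  ],
)

```text
t: 33.2
tcp_pos: [0.5532, 0.0469, 0.0661]
eef_rot: [0.006, 0.697, -0.012, 0.717]
contact_force: [-0.7, 6.3, -1.9]
finger_gap: 0.155
```

drive_tool(
  series=[
    [1,0.0,-0.001,0,0],
  ],
)

```text
t: 33.33
tcp_pos: [0.5532, 0.0468, 0.0661]
eef_rot: [0.006, 0.697, -0.011, 0.717]
contact_force: [-0.6, 6.3, -1.2]
finger_gap: 0.151
```

```bash
python3 - <<'E'
from h import *
togo((.5531,.0497,.066),-1.5)
im,d=viewer.grab_frame('scene');cv2.imwrite('pics/scene18.png',cv2.resize(im[205:270,220:340,::-1],None,fx=6.5,fy=6.5,interpolation=cv2.INTER_CUBIC))
E
```

```text
t 33.33 tcp [0.5532 0.0468 0.0661] zang -1.37 tilt [ 0.0284 -0.0077] F [-0.6  6.3 -1.2] gap 0.151
togo tool [ 0.0001  0.0029 -0.0001] turn 0.002223813833935557 tool y [0.0242 0.9997] q7 -0.88
```

View pics/scene18.png

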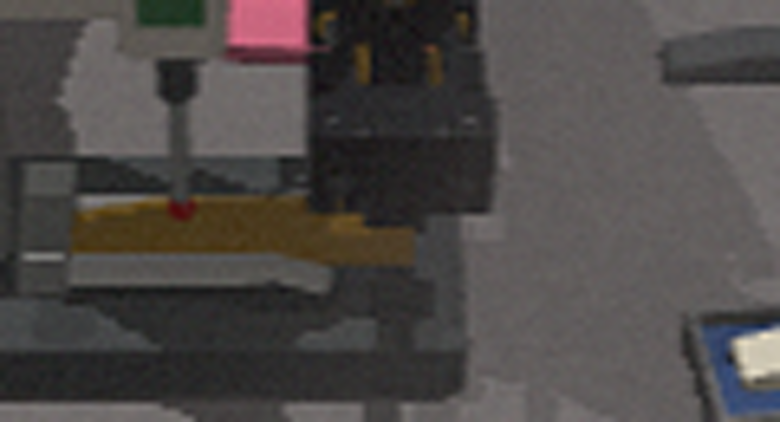

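The stop is felt: a 1 mm command moved the bar only 0.1 mm. Now I'll press a little harder.

drive_tool(
  series=[
    [1,0.0,-0.0015,0,0],
  ],
)

```text
t: 33.5
tcp_pos: [0.5531, 0.0468, 0.0662]
eef_rot: [0.006, 0.697, -0.01, 0.717]
contact_force: [0.3, 6.7, -2.3]
finger_gap: 0.153
```

drive_tool(
  series=[
    [1,0.0,-0.002,0,0],
  ],
)

```text
t: 33.62
tcp_pos: [0.5531, 0.0467, 0.0664]
eef_rot: [0.007, 0.697, -0.008, 0.717]
contact_force: [0.1, 6.7, -1.2]
finger_gap: 0.158
```

drive_tool(
  series=[
    [1,0.0003,-0.003,0,0],
  ],
)

```text
t: 33.75
tcp_pos: [0.5532, 0.0467, 0.0663]
eef_rot: [0.008, 0.696, -0.006, 0.718]
contact_force: [-1.0, 9.9, 0.2]
finger_gap: 0.158
```

```bash
python3 - <<'E'
from h import *
togo((.5531,.0467,.066),-1.5)
print(read_state()['torque'])
E
```

```text
t 33.75 tcp [0.5532 0.0467 0.0663] zang -1.11 tilt [0.0304 0.002 ] F [-1.   9.9  0.2] gap 0.158
togo tool [ 0.0003  0.     -0.0001] turn 0.006836406515899063 tool y [0.0193 0.9998] q7 -0.87
[ 1.79603064  0.35462749 -0.09301229]
```

drive_tool(
  series=[
    [1,0.0003,-0.003,0,0],
    [1,0.0003,-0.003,0,0],
  ],
)

```text
t: 34.0
tcp_pos: [0.553, 0.0466, 0.0664]
eef_rot: [0.009, 0.696, -0.002, 0.718]
contact_force: [-0.8, 8.5, 1.1]
finger_gap: 0.152
```

```bash
python3 - <<'E'
from h import *
togo((.5531,.0467,.066),-1.5)
im,d=viewer.grab_frame('scene');cv2.imwrite('pics/scene19.png',cv2.resize(im[205:270,220:340,::-1],None,fx=6.5,fy=6.5,interpolation=cv2.INTER_CUBIC))
E
```

```text
t 34.0 tcp [0.553  0.0466 0.0664] zang -0.87 tilt [0.032  0.0106] F [-0.8  8.5  1.1] gap 0.152
togo tool [0.0004 0.0001 0.    ] turn 0.010924419626438937 tool y [0.0149 0.9998] q7 -0.87
```

View pics/scene19.png

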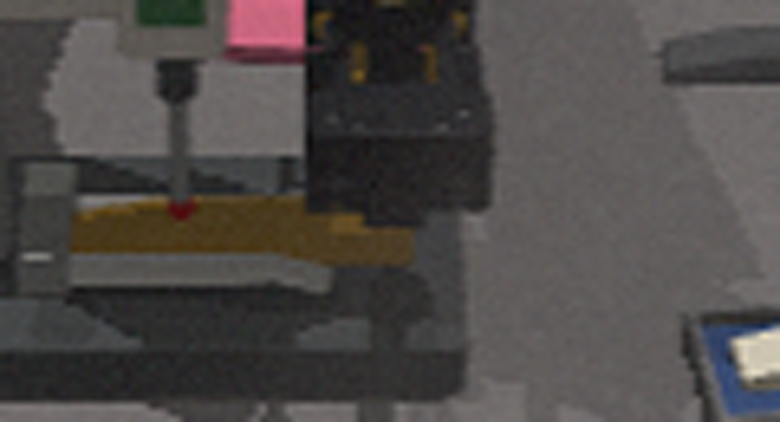

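drive_tool(
  series=[
    [1,0.0005,-0.0045,0,0],
  ],
)

```text
t: 34.17
tcp_pos: [0.5531, 0.0465, 0.0664]
eef_rot: [0.01, 0.695, 0.002, 0.719]
contact_force: [-1.8, 12.3, 1.7]
finger_gap: 0.158
```

drive_tool(
  series=[
    [1,0.0,-0.003,0,0],
  ],
)

```text
t: 34.3
tcp_pos: [0.5529, 0.0464, 0.0667]
eef_rot: [0.011, 0.695, 0.004, 0.719]
contact_force: [-1.2, 7.4, 0.8]
finger_gap: 0.152
```

Pressed with 12 N in all, so well over 2 N on the stop. Now I'll release gently, with a small zero row first.

drive_tool(
  series=[
    [1,0.0003,0,0,0],
    [0.75,0,0,0,0],
    [0.65,0,0,0,0],
    [0.6,0,0,0,0],
  ],
)

```text
t: 34.8
tcp_pos: [0.5528, 0.0418, 0.0665]
eef_rot: [0.01, 0.695, 0.0, 0.719]
contact_force: [0.0, -0.3, -0.2]
finger_gap: 0.395
```

```bash
python3 - <<'E'
from h import *
togo((.5531,.0467,.066),-1.5)
im,d=viewer.grab_frame('scene');cv2.imwrite('pics/scene20.png',cv2.resize(im[205:270,220:340,::-1],None,fx=6.5,fy=6.5,interpolation=cv2.INTER_CUBIC))
E
```

```text
t 34.8 tcp [0.5528 0.0418 0.0665] zang -0.78 tilt [0.0329 0.0143] F [ 0.  -0.3 -0.2] gap 0.395
togo tool [0.0006 0.0049 0.0002] turn 0.012595778304473905 tool y [0.0131 0.9998] q7 -0.86
```

View pics/scene20.png

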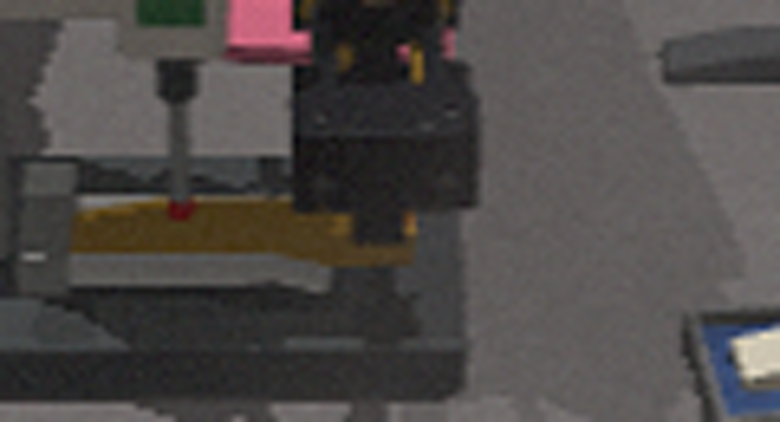

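drive_tool(
  series=[
    [0.55,-0.005,0.004,0,0],
    [0.55,-0.015,0,0,0],
    [0.5,-0.03,0,0,0],
    [0.5,-0.04,0.01,0,0],
    [0.5,-0.03,0.04,0,0],
    [0.5,0,0.05,0,0],
    [0.5,0,0.05,0,0],
    [0.5,0,0,0,0],
  ],
)

```text
t: 35.85
tcp_pos: [0.5514, 0.1981, 0.1998]
eef_rot: [0.011, 0.694, 0.0, 0.72]
contact_force: [0.3, -0.4, -0.0]
finger_gap: 0.501
```

```bash
python3 - <<'E'
from h import *
togo((.45,.35,.2),-1.5)
for n in("top","scene"):
    im,d=viewer.grab_frame(n);np.savez(f'pics/{n}21.npz',im=im,d=d);cv2.imwrite(f'pics/{n}21.png',cv2.resize(im[160:290,190:420,::-1] if n=='scene' else im[160:270,150:370,::-1],None,fx=3.4,fy=3.4,interpolation=cv2.INTER_CUBIC))
    if n=='scene': cv2.imwrite('pics/scene21z.png',cv2.resize(im[205:270,220:320,::-1],None,fx=7.5,fy=7.5,interpolation=cv2.INTER_CUBIC))
E
```

```text
t 35.85 tcp [0.5514 0.1981 0.1998] zang -0.91 tilt [0.0374 0.0162] F [ 0.3 -0.4 -0. ] gap 0.501
togo tool [-0.0015  0.1504 -0.1038] turn 0.010293648406180847 tool y [0.0153 0.9997] q7 -0.92
```

View pics/scene21.png

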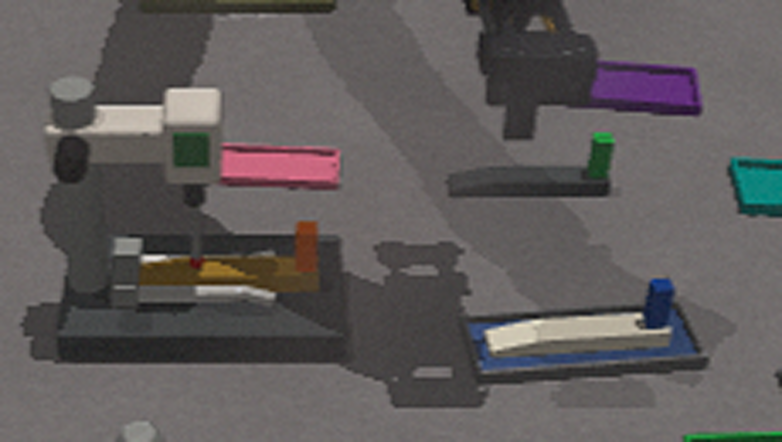

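View pics/scene21z.png

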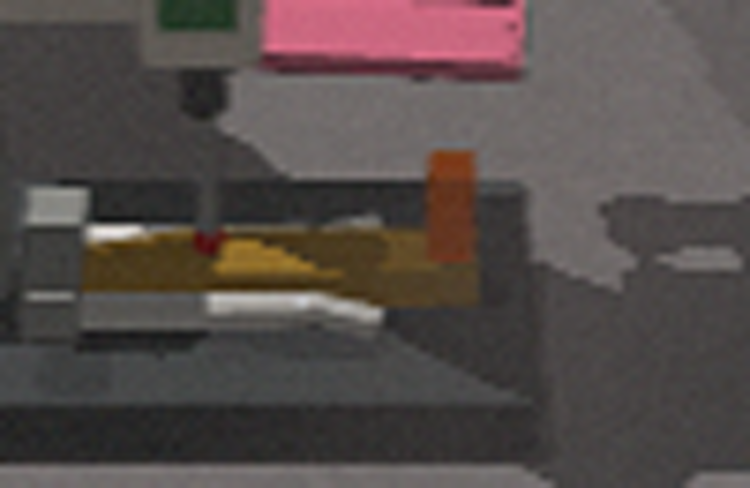

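View pics/top21.png

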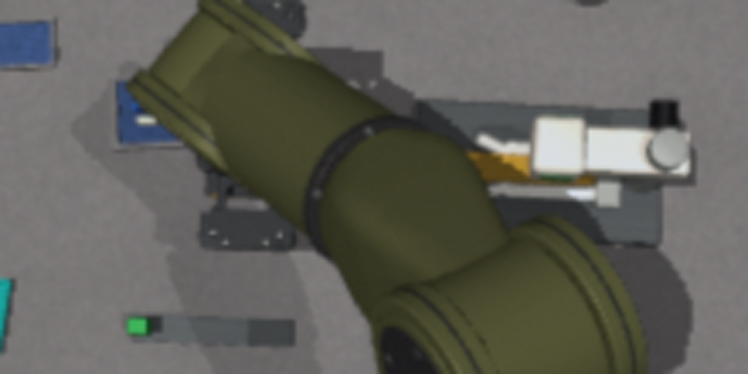

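```bash
python3 - <<'E'
from h import *
ms=viewer.camera_model('scene')
for f in('scene0','scene21'):
    im=np.load(f'pics/{f}.npz')['im']
    for nm,lo,hi in(('foot',(0,120,40),(3,255,255)),('foot',(174,120,40),(180,255,255))):
        for q in blobs(im,lo,hi,roi=(235,225,262,250),minA=3): print(f,nm,q[0],q[1])
im0=np.load('pics/scene0.npz')['im'];im=np.load('pics/scene21.npz')['im']
a=blobs(im0,(105,80,40),(125,255,255),roi=(265,220,290,245));b=blobs(im,(4,150,60),(16,255,255),roi=(265,215,290,245))
print('home grips',[q[:2] for q in a],[(q[0],q[1],q[2][0]) for q in b])
# master grip in tray: vertical blue blob
b=blobs(im,(105,120,40),(122,255,255),roi=(370,238,392,256));print([q[:2] for q in b])
# bystanders
for nm,lo,hi,roi in(('green',(45,100,40),(80,255,255),(350,190,385,222)),):
    print(nm,[q[:2] for q in blobs(im0,lo,hi,roi=roi)],[q[:2] for q in blobs(im,lo,hi,roi=roi)])
m=(np.abs(im.astype(int)-im0).max(2)>40)
print('diff in bystander areas',{k:int(m[v[1]:v[3],v[0]:v[2]].sum()) for k,v in dict(dish=(288,298,336,340),obj=(220,280,242,306),vial=(142,282,172,318),drop=(140,250,165,286),key=(100,222,165,262)).items()})
print(onplane(ms,(190+660/3.4,160+282/3.4),.06), onplane(ms,(190+488/3.4,160+347/3.4),.008))
E
```

```text
scene0 foot 8 [246.88, 237.0]
scene21 foot 5 [247.2, 237.0]
home grips [(np.int32(76), [279.75, 231.24])] [(np.int32(85), [279.52, 232.09], (279.0, 232.0))]
[(np.int32(104), [383.81, 249.12])]
green [(np.int32(63), [366.29, 204.92])] [(np.int32(69), [366.17, 204.87])]
diff in bystander areas {'dish': 0, 'obj': 0, 'vial': 0, 'drop': 0, 'key': 0}
[0.59702262 0.31546079 0.06      ] [0.61001531 0.18685758 0.008     ]
```

```bash
python3 -c "
from cell import ticket
print(ticket.finish_job())"
```

```text
the job is handed in; nothing more can be done
None
```

All three steps are done and the job was handed in at about 36 s; no verdict was reported.

- **Zero key:** held down for about 1.4 s with the master still home. One step hit the end of its travel and peaked at about 23 N, close to the 25 N limit. After that I held it at 4 to 9 N.
- **Master:** slid out and released upright in the blue-lined tray. I estimate its centre is about 7 mm from the tray's middle.
- **Spacer:** slid in ramp-first at about 4 to 6 N and pressed at up to 12 N in total. I estimate that put roughly 5 N or more on the stop, but I could not measure the stop force directly. Then I released it and backed away.

**Last pictures:**
- The spacer's nose is at the stop, and its grip is within 1 pixel of where the master's grip stood.
- The foot is at its original height in the image.
- The key is up.
- The green bar, objective, dish, vial and dropper bottle show no movement.
- The arm is clear of everything.

**What went wrong on the way:** fast moves made the tool drift by up to 0.08 rad of tilt. I spent about 12 s bringing it back near vertical before gripping the master. At the end it stood at about 0.04 rad, with no visible effect on the parts.

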